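# Run a door trolley round the bend of its track into the end catch

### The job

Pick up the sliding-door trolley, stand it in the loading pocket of the curved track with its nose towards the bend, and push it along the track and round the bend until its strike snaps fully home in the catch of the end stop. Feed it gently by feel, never forcing it against the track or the stop if it binds, then let go and leave the other things alone.

Things in the scene. Friction and masses are not known exactly. Their poses are not given: they have to be found in the camera images.
- track: Black panel 360x330x18 mm lying on the bench, aluminium C-track on it. Origin: panel underside below the start of the bend; x = way of travel there, y to the inside of the bend. Channel centre line: straight from the pocket to (0,0), quarter arc of radius 90 about (0,90) to (90,90), straight on in +y. Floor 20, lip tops 32 above the bench; bore 23 wide, slot 13 between the lips.
- pocket (a point): Centre of the loading pocket's floor, at (-137,0,20) mm in the track frame, same axes. The pocket has no lips: 86 long in x, 30 wide, walls 12 high; a funnel at its +x end (x -98 to -74) narrows it to the bore, where the lips begin. Only here can the trolley go in, from above; set down within 4 mm of the centre and aligned within 0.1 rad it stands freely on the floor.
- seam (a point): Joint between straight and curved piece, at (0,0,20) mm in the track frame, same axes. The curved piece was let in by eye: it, the last straight and the stop are together turned about this point by up to 0.045 rad either way from the drawn line, which is not measured. The trolley finds its own way if it can turn and shift sideways; held stiffly on the drawn line it binds.
- tail (a point): Drawn far end of the last straight, (90,255,20) mm in the track frame. The steel end stop (42 wide, 42 long, top 43 above the bench) is clamped on that straight, its place not measured: its two sprung catch rollers lie at y = 170 to 215. From first touch of the rollers the trolley goes 14 mm: up to about 10 N of push, easing off as the strike snaps through, then a hard end. Over 25 N does damage.
- lug (a point): Centre of the trolley's upright steel lug: 26 (x) by 12 (y) by 40 mm high, +x = nose. It is 41.5 above the underside of two round guide buttons (20 across, 8.5 high, at x +22 and -22; captive under the lips, 1.5 play each side, easy sliding). Plate 72x22, 8 thick, runs above the lips; bulb strike 10 across at x +56 leads. About 0.2 kg. Starts standing on the panel inside the bend.
- screw_tub: Loose grey cup, 40 mm across, 22 high, standing on the panel inside the bend. Origin at its underside's centre. A bystander.
- spanner: Loose steel spanner, 160 mm long, lying on the panel near its far edge. A bystander.
Things that resemble listed ones, but are neither listed nor needed, are in the scene too. Leave any blue, purple or turquoise look-alike of the part that bears lug alone.

How it is judged:
On the way, in this order (a step that is already met when the one before it is completed fails the run):
1. the trolley stands in the track before the bend (x of lug in the frame of track between -0.17 and -0.02 m and y of lug in the frame of track between -0.008 and 0.008 m and z of lug in the frame of track between 0.057 and 0.066 m and angle between the x axis of lug and the x axis of track, either way round below 0.2 rad), for 0.2 s.
2. the trolley has gone round the bend and stands in the last straight of the track (x of lug in the frame of track between 0.07 and 0.11 m and y of lug in the frame of track between 0.105 and 0.2 m and z of lug in the frame of track between 0.057 and 0.066 m and angle between the x axis of lug and the y axis of track, either way round below 0.2 rad), for 0.1 s.
At the end, for the whole second after the job is handed in: The trolley stands in the last straight of the track, its lug 57 to 66 mm above the bench, its strike latched behind the catch rollers and holding the stop's sprung buffer pin pressed in by over 2.5 mm (it is out until the strike has snapped through); released and at rest (value of joint buffer above 0.0025 m and x of lug in the frame of track between 0.07 and 0.11 m and y of lug in the frame of track between 0.11 and 0.2 m and z of lug in the frame of track between 0.057 and 0.066 m); the robot touches nothing.
It fails at once if the trolley is forced against the track beyond the loading pocket with over 25 N (contact force between trolley and bend above 25 N or (contact force between trolley and track above 25 N and x of lug in the frame of track above -0.115 m and y of lug in the frame of track below 0.03 m)).
It fails at once if the trolley is forced against the stop with over 25 N (contact force between trolley and stop above 25 N).
It fails at once if one of the other loose things is moved by over 20 mm (distance of any of screw_tub, spanner, tape, pencil, tube0, tube1, scraper, drill, offcut from where it was at the start of the episode above 0.02 m).
It also fails if it takes over 72 s, if anything falls off the work surface, if the arm or the gripper's body presses on something with over 40 N, if the wrist force passes 120 N, or if a joint passes its speed limit or range.

### The arm

A 6-joint arm with a two-finger parallel gripper is mounted at the origin on the work surface. World frame = base frame: x ahead of the robot, y to its left, z up, the work surface at z = 0. Lengths are in m, angles in rad, forces in N, time in s.
With the tool pointing down it reaches from about 0.35 to 0.85 m from the base axis. Payload 8.1 kg.
Tool frame: the origin (TCP) lies midway between the tips of the shut fingers; the grasp point (between the pads) lies 19 mm behind it; z points along the fingers, y is the direction in which the jaws open and shut (so a half turn about z gives the same grasp; the last joint's range is limited). The gripper opens to 93 mm and grips with 3 to 60 N. Pads are 15 mm wide; open, the fingers measure 128 mm over their backs; the gripper's body (75 mm by 188 mm) begins 65 mm behind the grasp point.
Start: joints at [1.237, 0.13, 1.488, -0, 1.523, -0.085], TCP at [0.148, 0.582, 0.219] pointing down, gripper open.
Joint ranges: [-2.96, 2.96], [-0.89, 2.26], [0.02, 2.5], [-1.34, 4.48], [0, 2.73], [-2.66, 2.66]. Speed limits (rad/s): [2.39, 2.39, 2.79, 3.14, 3.14, 3.14].

### API

Orientations are given as a rotation vector (axis times angle).
In Python, from plant import robot, optics, ticket gives the robot as it stands.
- The arm moves only by the tool send_rows, never from a script. Its argument "targets" is a list of rows, each a list of 3 entries, a list of its own where there are three numbers: the opening, from -1 (shut) to 1 (fully open), then the shift along the tool's x, y, z in mm, then the turn about the tool's z in rad. A call has 1 to 12 rows; each row shifts and turns the commanded pose from where the row before left it, along the tool's axes as they then stand; what a row does not reach is not made up. A row lasts 1/10 s, in which the tool goes at most 50 mm and 8.59 degrees, less where a joint would pass 70% of its speed; a pose out of reach is approached as far as the arm can. A call with a gripper value outside its range is refused whole. The fingers move at their own pace and stop on an object; "newtons" is the grip in N (left out, the last holds). Time passes only in rows, so rows that do not move let the fingers close. It gives the time, the measured TCP pose, the force and the opening at its end, in the units of the state.
- robot.read_state(): the state, without advancing time (a new reading comes with each control period).
- optics.read_camera(name): name is "scene" or "top"; returns a dict with "color" (400x640x3 uint8, red, green, blue), "K" (3x3 intrinsics, pixels), "position" and "orientation" of the camera in the world. Camera axes: x right, y up, looking along -z (the intrinsics and any distortion apply to the point x, -y, -z); pixel columns grow to the right and rows downward; lengths in m; the calibration is good to about 2 mm. A picture is of the moment at which its call begins. There is no depth.
- ticket.close_job(): hands the job in, once; it reports no verdict.
Trained networks look in the newest picture that a camera, given by its name, has taken for a name from the list of things; names that differ only in an ending like _2 or _b are one class to them, and where a whole thing is asked for, a point or a joint stands for the part that bears it (a point fixed in the world has none). Each returns a list of dicts, best first, with "confidence" (0 to 1); they miss things now and then, are a little off and sometimes report something else, mostly with a low value. They report only what shows in the picture. A call takes as long as a camera call. They do not tell look-alikes from the thing itself.
- optics.cut_out(camera, name): "region" (400x640 bool, what is visible of it) and "point" ([column, row] in pixels, amid what is visible of it).
The state is a dict: "t": time; "q": joint angles; "dq": joint speeds; "joint_torque": joint torques, N m; "tool_pos": TCP position; "orientation": TCP orientation; "force": force on the tool from outside, world axes, zero at the start; "wrist_torque": the same for the moment, N m; "opening": finger opening in m.
Only numpy, scipy, OpenCV 4.12 (cv2) and the standard library are available. Lean on these libraries where they do the work, as an engineer would, in place of code of your own. Each camera call takes 0.05 s, during which the arm holds its last target.

## Working session

There is one attempt and no reset: what is moved stays moved. The work goes in short steps, Python scripts to look and compute and a tool call to move; the robot and the scene stay as the last step left them, time stands still between calls to the robot, and variables do not carry over. Pictures are saved under pics/ and viewed, and the job is handed in when it is done.

Besides the shell and the picture viewer there is one more tool, called after ">>>" by a JSON object that holds its "fn" and its "kwargs", one argument or row to a line. send_rows: Moves the arm, as the interface text tells. Its arguments: {"type":"object","properties":{"targets":{"type":"array","items":{"type":"array"}},"newtons":{"type":"number"}},"required":["targets"]}

```bash
ls; mkdir -p pics; python3 - <<'E'
from plant import robot, optics, ticket
import cv2
print(robot.read_state())
for n in ("scene","top"):
    c=optics.read_camera(n)
    print(n,c["K"],c["position"],c["orientation"],[k for k in c])
    cv2.imwrite(f"pics/{n}0.png",c["color"][:,:,::-1])
    for t in ("track","lug","screw_tub","spanner"):
        print(t,[(round(d["confidence"],2),d["point"],int(d["region"].sum())) for d in optics.cut_out(n,t)])
E
```

```text
pics
{'t': 0.0, 'q': array([ 1.23661196e+00,  1.31131709e-01,  1.48929608e+00, -2.78891464e-06,
        1.52300169e+00, -8.54080661e-02]), 'dq': array([-0.00116887, -0.00131314,  0.00100673, -0.00015897, -0.00063484,
       -0.00015876]), 'joint_torque': array([ 9.49876230e-04, -5.59858990e+01, -4.91743541e+01,  7.70156574e-02,
        3.56639957e-02, -7.95817556e-06]), 'tool_pos': array([0.1475246 , 0.58098456, 0.21759582]), 'orientation': array([-3.89722472e-01, -3.11694186e+00,  2.82258718e-03]), 'force': array([-0.01672279,  0.24339247, -0.9112075 ]), 'wrist_torque': array([ 0.0265585 , -0.00900389,  0.03945812]), 'opening': 0.09290994636741537}
scene [[432.16019109   0.         322.76221269]
 [  0.         432.16019109 192.18526629]
 [  0.           0.           1.        ]] [ 1.09596314 -0.12224326  0.82221468] [0.58335001 0.38477209 1.17348429] ['color', 'K', 'position', 'orientation']
track [(0.69, [321.2, 227.0], 17467)]
lug [(0.85, [314.3, 129.3], 338), (0.77, [388.7, 123.0], 366), (0.72, [192.0, 238.6], 588), (0.6, [354.1, 198.5], 483), (0.59, [427.3, 185.0], 247)]
screw_tub [(0.76, [281.5, 205.2], 220)]
spanner [(0.93, [361.3, 252.3], 658)]
top [[416.004842     0.         318.38480594]
 [  0.         416.004842   198.01894342]
 [  0.           0.           1.        ]] [0.49033611 0.08776288 0.96479687] [ 0.0435437  -0.03198594 -1.59271751] ['color', 'K', 'position', 'orientation']
track [(0.78, [319.6, 180.1], 19430)]
lug [(0.9, [203.7, 181.9], 371), (0.89, [448.5, 187.8], 389), (0.77, [292.9, 295.2], 350), (0.58, [287.6, 180.4], 320)]
screw_tub [(0.49, [355.9, 198.3], 244)]
spanner [(0.83, [307.3, 126.0], 631)]
```

View pics/scene0.png

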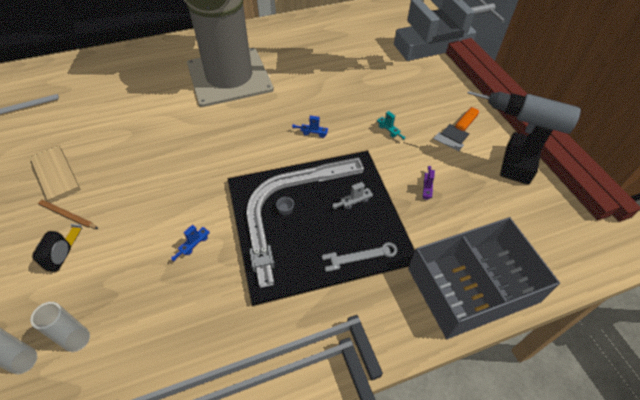

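View pics/top0.png

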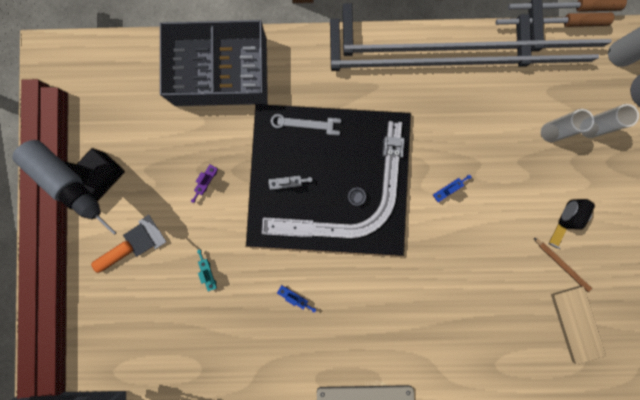

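```bash
cat > h.py <<'E'
import numpy as np,cv2
from scipy.spatial.transform import Rotation as R
from plant import robot, optics, ticket
def cam(n):
    c=optics.read_camera(n); return c
def proj(c,P):
    P=np.atleast_2d(P); M=R.from_rotvec(c["orientation"]).as_matrix()
    p=(P-c["position"])@M; p=p*[1,-1,-1]
    u=p@c["K"].T; return u[:,:2]/u[:,2:]
def ray(c,uv,z):
    M=R.from_rotvec(c["orientation"]).as_matrix(); uv=np.atleast_2d(uv)
    d=np.c_[uv,np.ones(len(uv))]@np.linalg.inv(c["K"]).T*[1,-1,-1]@M.T
    return c["position"]+d*((z-c["position"][2])/d[:,2])[:,None]
def crop(c,x0,y0,x1,y1,s,f):
    im=c["color"][y0:y1,x0:x1,::-1]; im=cv2.resize(im,None,fx=s,fy=s,interpolation=cv2.INTER_CUBIC); cv2.imwrite(f,im); return im
E
python3 - <<'E'
from h import *
t=cam("top"); s=cam("scene")
crop(t,240,95,420,260,4,"pics/t1.png"); crop(s,225,145,415,305,4,"pics/s1.png")
np.save("t0.npy",t,allow_pickle=True);np.save("s0.npy",s,allow_pickle=True)
E
```

```text
(no output)
```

View pics/t1.png

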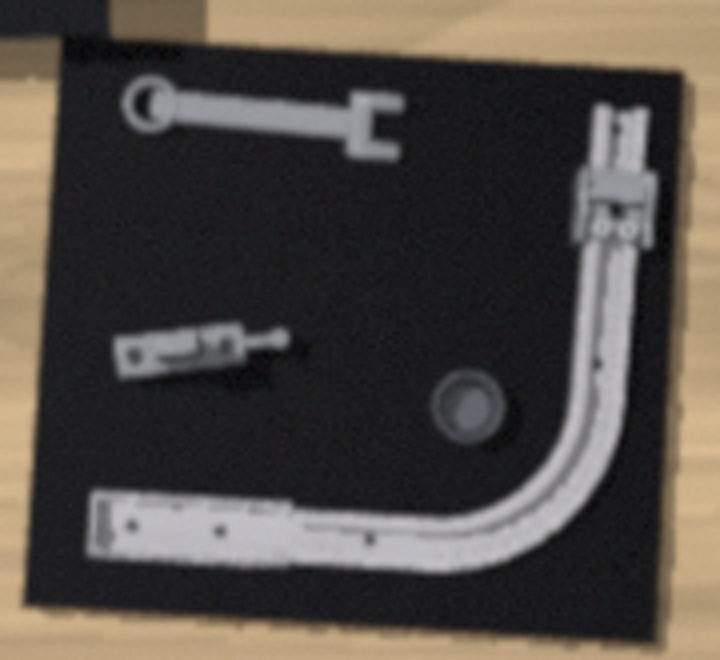

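View pics/s1.png

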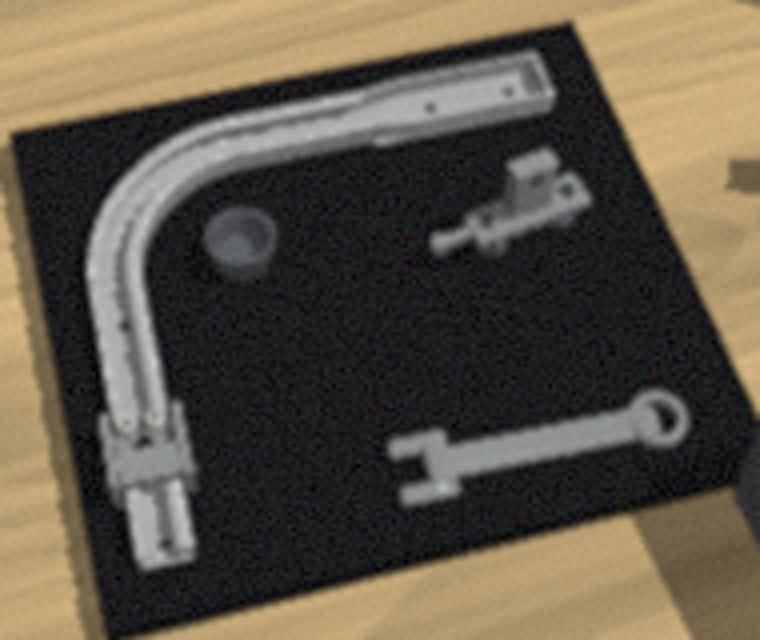

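```bash
python3 - <<'E'
from h import *
t=np.load("t0.npy",allow_pickle=True).item()
g=cv2.cvtColor(t["color"],cv2.COLOR_RGB2GRAY).astype(float)
def edges(p):  # half-max crossing outer
    th=(30+np.percentile(p,97))/2*0.9; i=np.where(p>th)[0]; a,b=i[0],i[-1]
    lo=a-(p[a]-th)/(p[a]-p[a-1]); hi=b+(p[b]-th)/(p[b]-p[b+1]); return lo,hi
L=[]
for u in range(264,346):
    p=g[212:244,u]; lo,hi=edges(p); L.append((u,lo+212,hi+212))
L=np.array(L)
for k in L[::5]: print(k.round(2))
a=ray(t,np.c_[L[:,0],L[:,1]],.032); b=ray(t,np.c_[L[:,0],L[:,2]],.032)
print("width mm",((a-b)[::6,0]*1e3).round(1))
m=(a+b)/2
for sel,nm in ((L[:,0]<311,'pocket'),(L[:,0]>315,'straight'),(L[:,0]>0,'all')):
    f=np.polyfit(m[sel,1],m[sel,0],1); print(nm,f, "x at y=.1:",np.polyval(f,.1))
# rows end edge
for v in range(219,234,3): print(v,g[v,256:275].astype(int))
# last straight
L=[]
for v in list(range(122,134))+list(range(160,180,1)):
    p=g[v,378:404]; lo,hi=edges(p); L.append((v,lo+378,hi+378))
L=np.array(L)
a=ray(t,np.c_[L[:,1],L[:,0]],.032); b=ray(t,np.c_[L[:,2],L[:,0]],.032); m=(a+b)/2
for i in range(0,len(L),2): print(L[i].round(2),m[i].round(4),((a-b)[i,1]*1e3).round(1))
f=np.polyfit(m[12:,0],m[12:,1],1);print("last",f,np.polyval(f,.55))
# panel edges corners
print(ray(t,[[240+62/4,95+38/4],[240+683/4,95+72/4],[240+655/4,95+640/4],[240+25/4,95+605/4]],.018).round(4))
E
```

```text
[264.   216.68 234.16]
[269.   217.3  234.25]
[274.   217.46 234.6 ]
[279.   217.77 234.64]
[284.   218.32 235.19]
[289.   218.42 235.62]
[294.   218.78 235.58]
[299.   219.14 235.96]
[304.   219.52 236.11]
[309.   219.75 236.06]
[314.   221.61 235.64]
[319.   222.19 235.83]
[324.   222.32 236.12]
[329.   222.53 236.35]
[334.   222.96 236.75]
[339.   223.18 236.98]
[344.   223.51 237.41]
width mm [39.1 37.8 37.8 37.2 38.2 37.5 37.8 37.3 34.6 30.8 30.8 30.9 30.3 30.9]
pocket [0.07905141 0.45911871] x at y=.1: 0.46702385141578273
straight [0.08096194 0.45829647] x at y=.1: 0.4663926642188527
all [0.08438885 0.45819661] x at y=.1: 0.46663549901481377
219 [ 31  28  33  29  32  41  97 150 153 149 148 151 156 159 162 168 177 178
 170]
222 [ 27  27  32  30  29  48 104 153 124 112 117 142 179 189 189 190 190 189
 184]
225 [ 29  26  27  33  32  58 114 153 122 113 118 140 180 191 186 165 130 131
 164]
228 [ 29  31  29  33  34  70 119 144 115 109 114 121 143 176 183 178 167 165
 176]
231 [ 31  31  33  30  40  83 134 146 132 123 119 141 172 184 187 186 186 187
 186]
[122.   387.83 401.51] [ 0.70
[... 295 characters left out ...]
[160.   384.68 398.67] [ 0.6171 -0.0728  0.032 ] 31.4
[162.   384.54 398.38] [ 0.6126 -0.0721  0.032 ] 31.1
[164.   384.35 398.16] [ 0.6081 -0.0715  0.032 ] 31.0
[166.   384.25 398.07] [ 0.6036 -0.0712  0.032 ] 31.0
[168.   384.11 398.01] [ 0.5991 -0.0708  0.032 ] 31.2
[170.   383.87 397.86] [ 0.5946 -0.0703  0.032 ] 31.4
[172.   383.67 397.77] [ 0.5901 -0.0698  0.032 ] 31.7
[174.   383.47 397.39] [ 0.5856 -0.069   0.032 ] 31.2
[176.   383.36 397.21] [ 0.5811 -0.0685  0.032 ] 31.1
[178.   383.3  397.14] [ 0.5766 -0.0683  0.032 ] 31.0
last [-0.11174063 -0.00374345] -0.06520079704518625
[[ 0.755   0.2344  0.018 ]
 [ 0.7265 -0.1222  0.018 ]
 [ 0.4026 -0.0958  0.018 ]
 [ 0.43    0.2603  0.018 ]]
```

```bash
cat >> h.py <<'E'
O=np.array([.4615,.0351,0]); PSI=-np.pi/2-.080; DEL=-.031
def T(p,bend=False):
    p=np.atleast_2d(np.asarray(p,float))/1000.
    if bend: p=p@R.from_rotvec([0,0,DEL]).as_matrix().T
    return p@R.from_rotvec([0,0,PSI]).as_matrix().T+O
def outline():
    L=[]
    L.append(T([[-187,-19,32],[-74,-19,32],[-74,19,32],[-187,19,32],[-187,-19,32]]))
    L.append(T([[-180,-15,32],[-98,-15,32],[-98,15,32],[-180,15,32],[-180,-15,32]]))
    for w in(-15.5,15.5):
        a=np.linspace(0,np.pi/2,25); r=90-w
        L.append(T([[-74,w,32],[0,w,32]]))
        arc=np.c_[r*np.sin(a),90-r*np.cos(a),0*a+32]
        L.append(T(np.r_[arc,[[90-w,255,32]]],True))
    return L
def draw(c,L,x0,y0,x1,y1,s,f,col=(0,0,255)):
    im=crop(c,x0,y0,x1,y1,s,f)
    for l in L:
        q=((proj(c,l)-[x0,y0]+.5)*s-.5)
        cv2.polylines(im,[np.round(q).astype(int).reshape(-1,1,2)],False,col,1,cv2.LINE_AA)
    cv2.imwrite(f,im)
E
python3 - <<'E'
from h import *
t=np.load("t0.npy",allow_pickle=True).item();s=np.load("s0.npy",allow_pickle=True).item()
print(ray(t,[[311.7,228],[262,226]],.032))
draw(t,outline(),240,95,420,260,4,"pics/t2.png"); draw(s,outline(),225,145,415,305,4,"pics/s2.png")
print(T([-74,0,32]),T([-187,0,32]))
E
```

```text
[[0.46835391 0.11054838 0.032     ]
 [0.47525945 0.22177638 0.032     ]]
[[0.46741369 0.10886333 0.032     ]] [[0.47644405 0.22150192 0.032     ]]
```

View pics/t2.png

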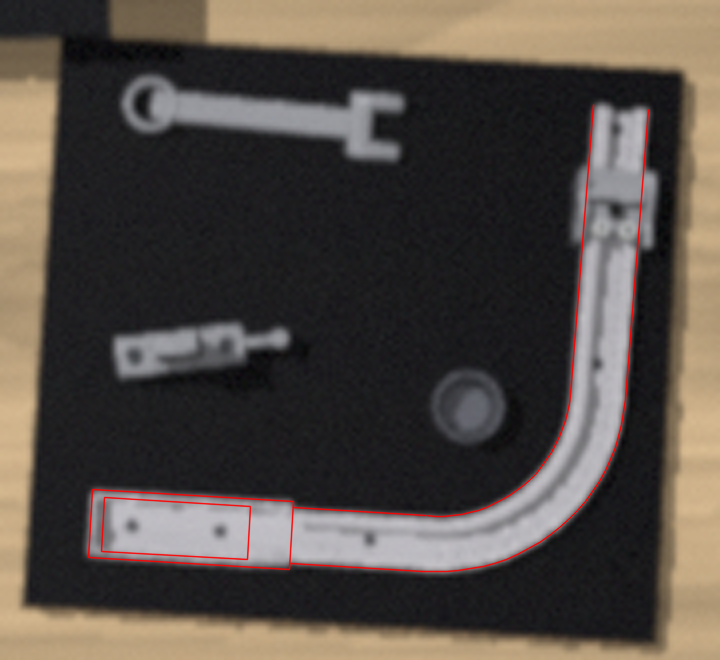

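View pics/s2.png

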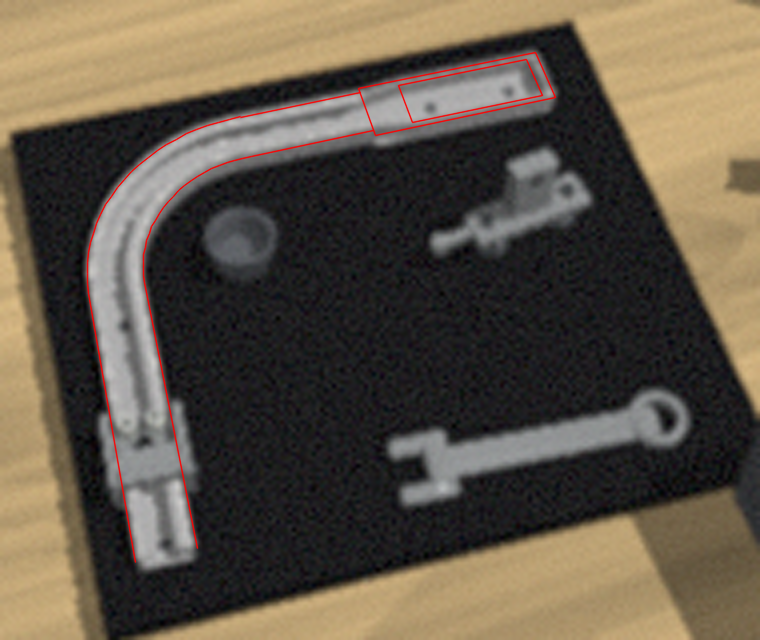

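```bash
cat >> h.py <<'E'
def box(x0,x1,y0,y1,z0,z1):
    L=[]
    for z in (z0,z1): L.append(np.array([[x0,y0,z],[x1,y0,z],[x1,y1,z],[x0,y1,z],[x0,y0,z]]))
    for x in (x0,x1):
        for y in (y0,y1): L.append(np.array([[x,y,z0],[x,y,z1]]))
    return L
def trolley(x,y,yaw,zu):
    L=box(-36,36,-11,11,13.5,21.5)+box(-13,13,-6,6,21.5,61.5)
    a=np.linspace(0,2*np.pi,13); L.append(np.c_[56+5*np.cos(a),5*np.sin(a),0*a+17.5])
    M=R.from_rotvec([0,0,yaw]).as_matrix()
    return [ (l/1000)@M.T+[x,y,zu] for l in L]
E
python3 - <<'E'
from h import *
t=np.load("t0.npy",allow_pickle=True).item();s=np.load("s0.npy",allow_pickle=True).item()
f=lambda p:[240+p[0]/4-.4,95+p[1]/4-.4]
P=ray(t,[f(p) for p in [(113,340),(122,378),(240,322),(245,362)]],.0395); k=ray(t,[f((281,338))],.0355)[0]
c=P.mean(0); d=k-c; yaw=np.arctan2(d[1],d[0]); print(P.round(4),c,k,np.linalg.norm(d[:2]),yaw, np.arctan2(*(P[2:].mean(0)-P[:2].mean(0))[1::-1]))
from sys import argv
draw(t,trolley(c[0],c[1],yaw,.018),255,160,335,200,9,"pics/t3.png"); draw(s,trolley(c[0],c[1],yaw,.018),320,170,390,225,9,"pics/s3.png")
E
```

```text
[[0.5785 0.206  0.0395]
 [0.5571 0.2013 0.0395]
 [0.587  0.1349 0.0395]
 [0.5645 0.1325 0.0395]] [0.57178879 0.16868773 0.0395    ] [0.57787134 0.11227977 0.0355    ] 0.05673495435481634 -1.463380067998755 -1.4579801793190588
```

View pics/t3.png

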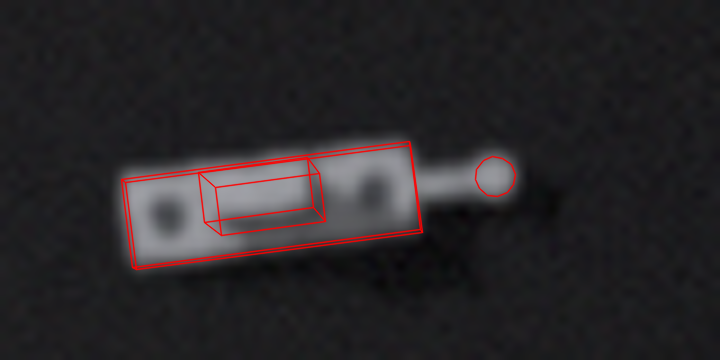

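View pics/s3.png

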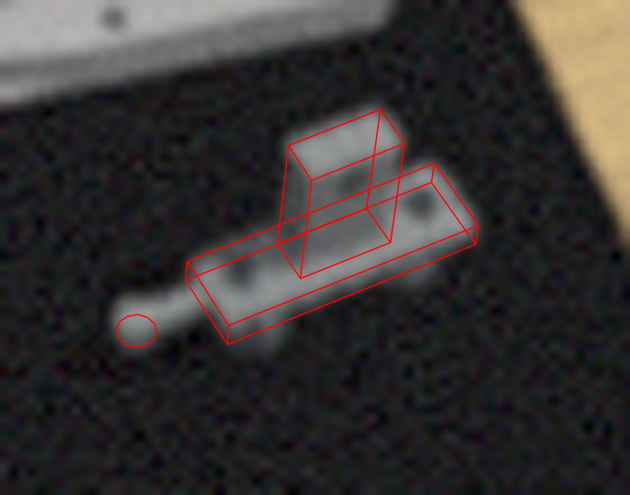

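```bash
cat >> h.py <<'E'
LUG=(.5718,.1687,-1.460)
def st():
    s=robot.read_state(); M=R.from_rotvec(s["orientation"]).as_matrix()
    return s,M,np.arctan2(M[1,0],M[0,0])
def delta(p,th=None):
    s,M,t=st(); d=(np.asarray(p)-s["tool_pos"])@M*1000
    print("t",round(s["t"],2),"pos",s["tool_pos"].round(4),"th",round(t,4),"tilt",M[:,2].round(4),"F",s["force"].round(2),"open",round(s["opening"],4))
    print("shift tool mm",d.round(1),"turn",None if th is None else round((t-th+np.pi)%(2*np.pi)-np.pi,4))
E
python3 - <<'E'
from h import *
delta([LUG[0],LUG[1],.110],LUG[2]+np.pi)
E
```

```text
t 0.6 pos [0.1477 0.5815 0.2187] th 2.8928 tilt [ 0.  0. -1.] F [-0.71 -0.55 -0.75] open 0.093
shift tool mm [-512.7 -295.7  108.7] turn 1.2112
```

>>> {"fn": "send_rows", "kwargs": {
  "targets": [
    [-0.1, [-43, -24.6, 0], 0],
    [-0.1, [-43, -24.6, 0], 0],
    [-0.1, [-43, -24.6, 0], 0],
    [-0.1, [-43, -24.6, 0], 0],
    [-0.1, [-43, -24.6, 0], 0],
    [-0.1, [-43, -24.6, 0], 0],
    [-0.1, [-43, -24.6, 0], 0],
    [-0.1, [-43, -24.6, 0], 0],
    [-0.1, [-43, -24.6, 0], 0],
    [-0.1, [-43, -24.6, 0], 0],
    [-0.1, [-43, -24.6, 0], 0],
    [-0.1, [-39.7, -25.1, 0], 0]
  ],
  "newtons": 20
}}

```text
t: 1.8
tool_pos: [0.5733, 0.1669, 0.2188]
orientation: [0.39, 3.117, 0.0]
force: [0.3, 0.4, -0.4]
opening: 0.042
```

>>> {"fn": "send_rows", "kwargs": {
  "targets": [
    [-0.1, [0, 0, 12], 0.14],
    [-0.1, [0, 0, 12], 0.14],
    [-0.1, [0, 0, 12], 0.14],
    [-0.1, [0, 0, 12], 0.14],
    [-0.1, [0, 0, 12], 0.14],
    [-0.1, [0, 0, 12], 0.14],
    [-0.1, [0, 0, 12], 0.14],
    [-0.1, [0, 0, 12], 0.14],
    [-0.1, [0, 0, 12], 0.09],
    [-0.1, [0, 0, 0], 0],
    [-0.1, [0, 0, 0], 0]
  ]
}}

```text
t: 2.9
tool_pos: [0.5717, 0.1687, 0.1107]
orientation: [-2.09, -2.345, 0.001]
force: [0.4, 0.2, 0.1]
opening: 0.0418
```

```bash
python3 - <<'E'
from h import *
delta([LUG[0],LUG[1],.044],LUG[2]+np.pi)
t=cam("top");s=cam("scene")
crop(t,220,95,400,260,4,"pics/t4.png");crop(s,290,110,450,240,5,"pics/s4.png")
E
```

```text
t 2.9 pos [0.5717 0.1687 0.1107] th 1.6857 tilt [-4.e-04 -1.e-04 -1.e+00] F [0.41 0.24 0.08] open 0.0418
shift tool mm [ 0.   0.1 66.7] turn 0.0041
```

View pics/s4.png

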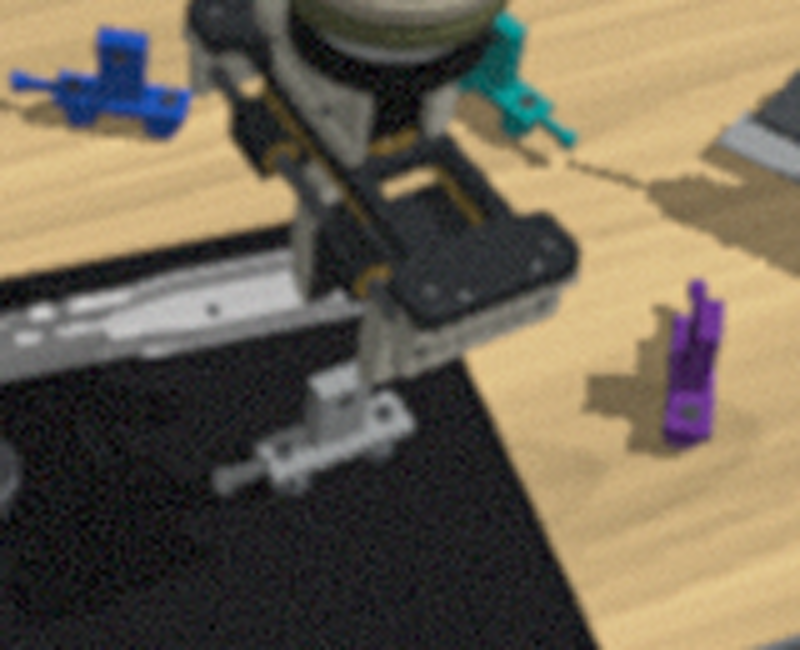

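View pics/t4.png

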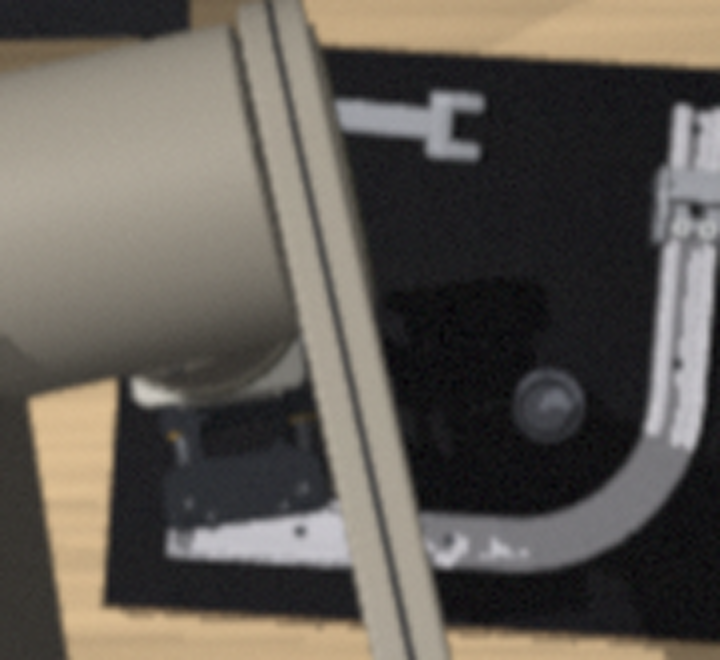

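>>> {"fn": "send_rows", "kwargs": {
  "targets": [
    [-0.1, [0, 0, 22], 0],
    [-0.1, [0, 0, 22], 0],
    [-0.1, [0, 0, 20], 0],
    [-0.1, [0, 0, 2.5], 0],
    [-0.1, [0, 0, 0], 0]
  ]
}}

```text
t: 3.5
tool_pos: [0.5718, 0.1687, 0.0444]
orientation: [-2.092, -2.343, 0.001]
force: [0.1, 0.4, 0.8]
opening: 0.0422
```

>>> {"fn": "send_rows", "kwargs": {
  "targets": [
    [-1, [0, 0, 0], 0],
    [-1, [0, 0, 0], 0],
    [-1, [0, 0, 0], 0],
    [-1, [0, 0, 0], 0],
    [-1, [0, 0, 0], 0],
    [-1, [0, 0, 0], 0]
  ]
}}

```text
t: 4.1
tool_pos: [0.5722, 0.1688, 0.0447]
orientation: [2.093, 2.342, 0.001]
force: [-0.0, 0.5, 4.9]
opening: 0.0115
```

```bash
python3 - <<'E'
from h import *
delta([LUG[0],LUG[1],.044],LUG[2]+np.pi)
t=cam("top");s=cam("scene")
crop(s,290,110,450,240,5,"pics/s5.png")
E
```

```text
t 4.1 pos [0.5722 0.1688 0.0447] th 1.6828 tilt [ 8.e-04  2.e-04 -1.e+00] F [-0.01  0.53  4.91] open 0.0115
shift tool mm [-0.  -0.4  0.7] turn 0.0012
```

View pics/s5.png

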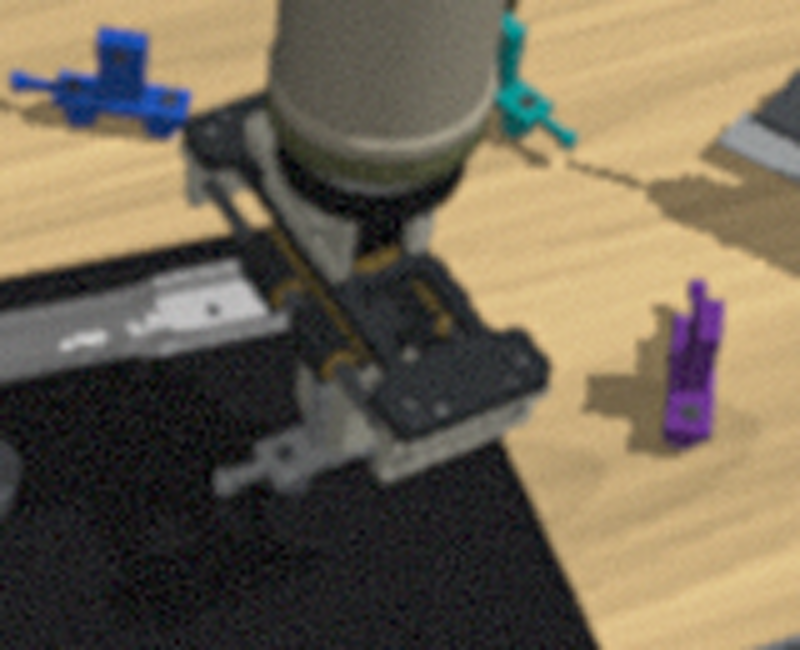

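>>> {"fn": "send_rows", "kwargs": {
  "targets": [
    [-1, [0, 0, -10], 0],
    [-1, [0, 0, -20], 0],
    [-1, [0, 0, -15], 0],
    [-1, [0, 0, 0], 0],
    [-1, [0, 0, 0], 0]
  ]
}}

```text
t: 4.7
tool_pos: [0.5721, 0.1687, 0.0894]
orientation: [2.093, 2.342, 0.001]
force: [-1.0, 0.1, -2.0]
opening: 0.0117
```

```bash
python3 - <<'E'
from h import *
pk=T([-137,0,0])[0]
delta([pk[0],pk[1],.088],PSI+np.pi)
s,M,th=st();t=cam("top");s_=cam("scene");p=s["tool_pos"]
draw(s_,trolley(p[0],p[1],th-np.pi,p[2]-.0262),290,110,450,240,5,"pics/s6.png")
E
```

```text
t 4.7 pos [0.5721 0.1687 0.0894] th 1.6828 tilt [ 9.e-04  2.e-04 -1.e+00] F [-1.01  0.08 -2.02] open 0.0117
shift tool mm [ 14.  -98.7   1.3] turn 0.192
```

View pics/s6.png

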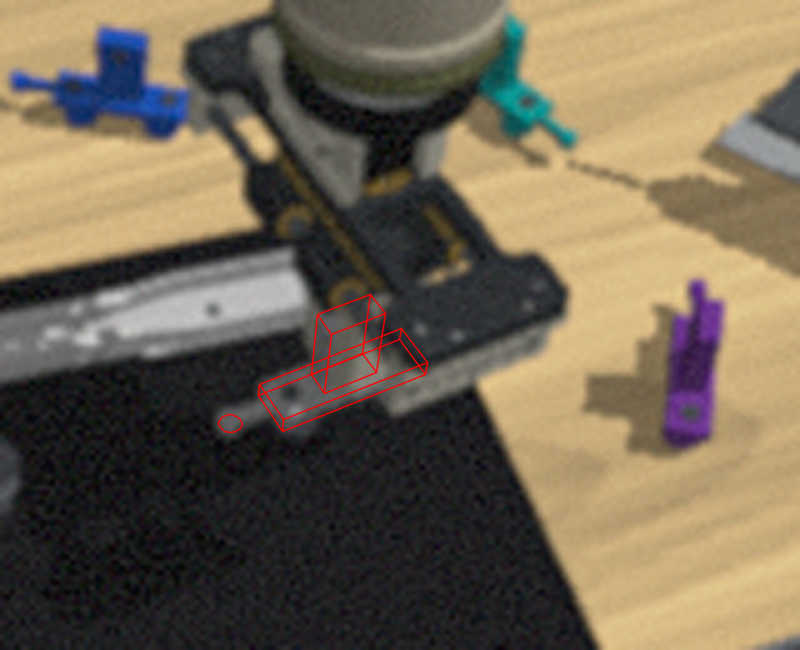

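Gripped and hanging level, the wireframe matches. Move over the pocket.

>>> {"fn": "send_rows", "kwargs": {
  "targets": [
    [-1, [1.8, -12.3, 0], 0],
    [-1, [1.8, -12.3, 0], 0],
    [-1, [1.8, -12.3, 0], 0],
    [-1, [1.8, -12.3, 0], 0],
    [-1, [1.8, -12.3, 0], 0],
    [-1, [1.8, -12.3, 0], 0],
    [-1, [1.8, -12.3, 0], 0],
    [-1, [1.4, -12.6, 0], 0],
    [-1, [0, 0, 0], 0.1],
    [-1, [0, 0, 0], 0.092],
    [-1, [0, 0, 0], 0],
    [-1, [0, 0, 0], 0]
  ]
}}

```text
t: 6.0
tool_pos: [0.4717, 0.1714, 0.0884]
orientation: [-2.305, -2.134, 0.002]
force: [-0.1, -0.5, -1.1]
opening: 0.0118
```

```bash
python3 - <<'E'
from h import *
pk=T([-137,0,0])[0]
delta([pk[0],pk[1],.0475],PSI+np.pi)
s,M,th=st();t=cam("top");s_=cam("scene");p=s["tool_pos"]
draw(s_,trolley(p[0],p[1],th-np.pi,p[2]-.0262)+outline(),290,110,450,240,5,"pics/s7.png")
E
```

```text
t 6.0 pos [0.4717 0.1714 0.0884] th 1.4936 tilt [-1.2e-03 -3.0e-04 -1.0e+00] F [-0.08 -0.54 -1.12] open 0.0118
shift tool mm [ 0.3  0.8 40.9] turn 0.0028
```

View pics/s7.png

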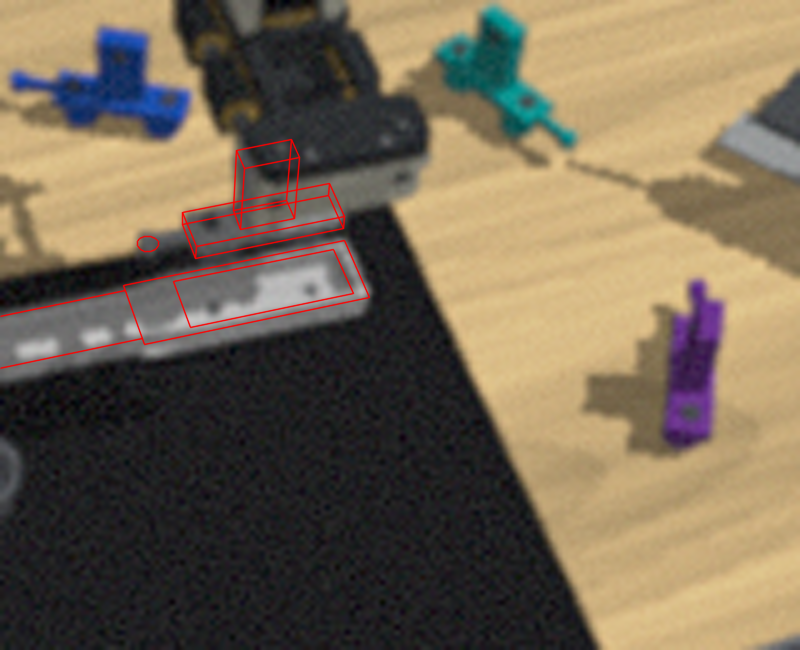

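>>> {"fn": "send_rows", "kwargs": {
  "targets": [
    [-1, [0.3, 0.5, 10], 0],
    [-1, [0, 0, 10], 0],
    [-1, [0, 0, 10], 0],
    [-1, [0, 0, 7], 0],
    [-1, [0, 0, 2], 0],
    [-1, [0, 0, 1], 0],
    [-1, [0, 0, 0], 0],
    [-1, [0, 0, 0], 0]
  ]
}}

```text
t: 6.9
tool_pos: [0.4731, 0.1719, 0.0496]
orientation: [2.308, 2.131, 0.001]
force: [0.4, 0.4, -2.1]
opening: 0.0122
```

>>> {"fn": "send_rows", "kwargs": {
  "targets": [
    [-1, [0, 0, 1], 0],
    [-1, [0, 0, 0], 0]
  ]
}}

```text
t: 7.1
tool_pos: [0.4728, 0.1719, 0.0483]
orientation: [2.308, 2.131, 0.001]
force: [0.4, -0.1, -2.2]
opening: 0.0121
```

>>> {"fn": "send_rows", "kwargs": {
  "targets": [
    [-1, [0, 0, 1], 0],
    [-1, [0, 0, 0], 0]
  ]
}}

```text
t: 7.3
tool_pos: [0.4727, 0.1718, 0.0471]
orientation: [-2.309, -2.131, 0.0]
force: [0.6, 0.3, -2.0]
opening: 0.0119
```

>>> {"fn": "send_rows", "kwargs": {
  "targets": [
    [-1, [0, 0, 0.7], 0],
    [-1, [0, 0, 0], 0]
  ]
}}

```text
t: 7.5
tool_pos: [0.4729, 0.1719, 0.0467]
orientation: [2.308, 2.131, 0.001]
force: [0.8, 0.0, 0.0]
opening: 0.0117
```

```bash
python3 - <<'E'
from h import *
pk=T([-137,0,0])[0]
delta([pk[0],pk[1],.0465],PSI+np.pi)
s,M,th=st();t=cam("top");s_=cam("scene");p=s["tool_pos"]
draw(s_,trolley(p[0],p[1],th-np.pi,.020)+outline(),290,110,450,240,5,"pics/s8.png")
E
```

```text
t 7.5 pos [0.4729 0.1719 0.0467] th 1.4907 tilt [ 4.e-04  1.e-04 -1.e+00] F [0.8  0.   0.03] open 0.0117
shift tool mm [-0.3 -0.4  0.2] turn -0.0
```

View pics/s8.png

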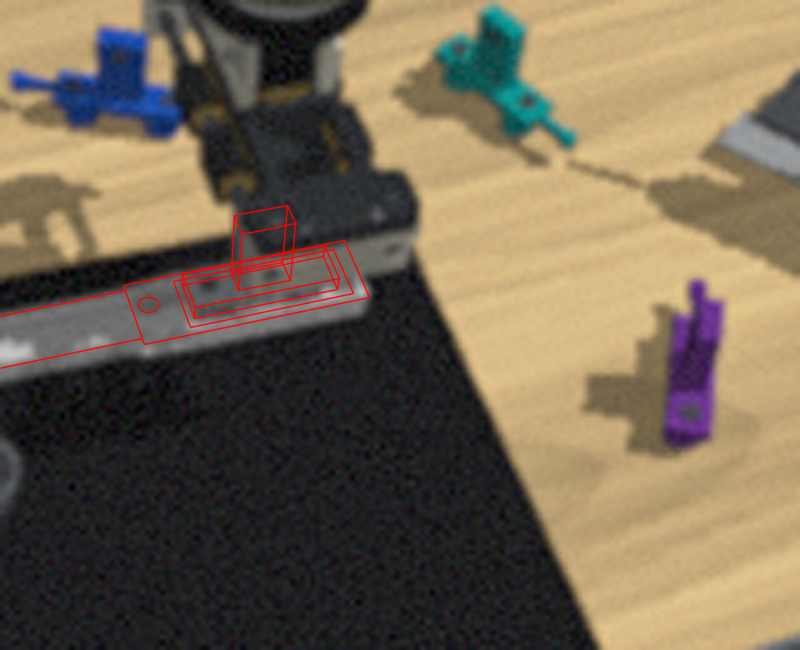

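>>> {"fn": "send_rows", "kwargs": {
  "targets": [
    [-0.4, [0, 0, 0], 0],
    [-0.4, [0, 0, 0], 0],
    [-0.4, [0, 0, 0], 0],
    [-0.4, [0, 0, -15], 0],
    [-0.4, [0, 0, -20], 0],
    [-0.4, [0, 0, -15], 0],
    [-1, [20, 0, 0], 0],
    [-1, [16, 0, 0], 0],
    [-1, [0, 0, 0], 0],
    [-1, [0, 0, 0], 0],
    [-1, [0, 0, 0], 0]
  ]
}}

```text
t: 8.7
tool_pos: [0.4751, 0.2073, 0.0958]
orientation: [-2.308, -2.131, 0.002]
force: [1.0, 0.1, -0.0]
opening: 0.0006
```

```bash
python3 - <<'E'
from h import *
pk=T([-137-36,0,0])[0]
delta([pk[0],pk[1],.0485],PSI+np.pi)
pk=T([-137,0,0])[0]
t=cam("top");s_=cam("scene")
draw(s_,trolley(pk[0],pk[1],PSI,.020),290,90,450,220,5,"pics/s9.png")
crop(t,230,180,370,260,5,"pics/t9.png")
E
```

```text
t 8.7 pos [0.4751 0.2073 0.0958] th 1.4911 tilt [-1.1e-03 -7.0e-04 -1.0e+00] F [ 1.03  0.09 -0.04] open 0.0006
shift tool mm [ 0.3  0.2 47.3] turn 0.0003
```

View pics/s9.png

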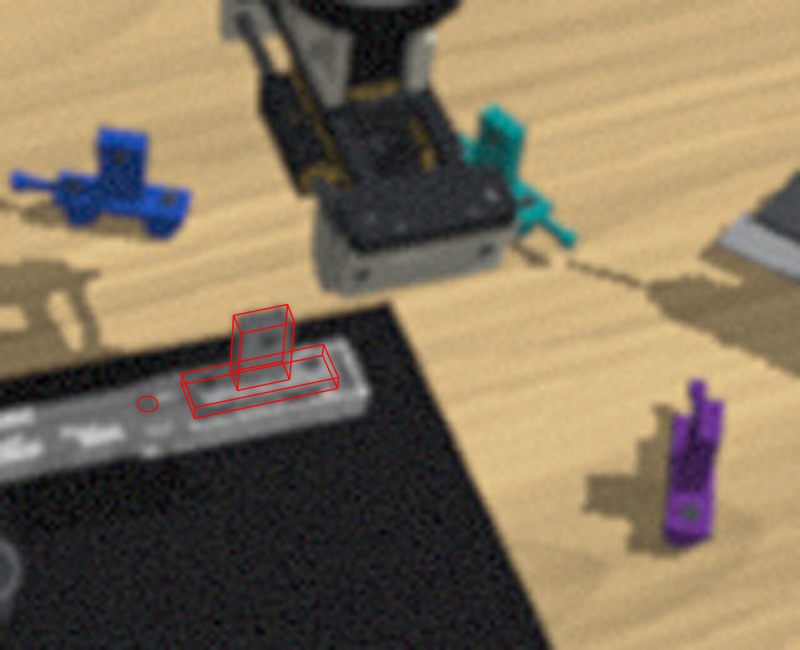

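View pics/t9.png

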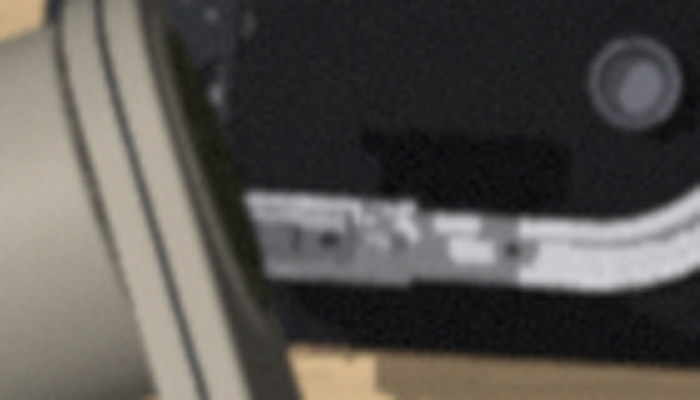

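```bash
python3 - <<'E'
from h import *
s,M,th=st();s_=cam("scene");p=s["tool_pos"]
L=[ (l/1000)@M.T+p for l in box(-7.5,7.5,-17.5,17.5,-84,0)+box(-37.5,37.5,-94,94,-130,-84)]
draw(s_,L,270,60,450,200,4,"pics/s10.png")
E
```

```text
(no output)
```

View pics/s10.png

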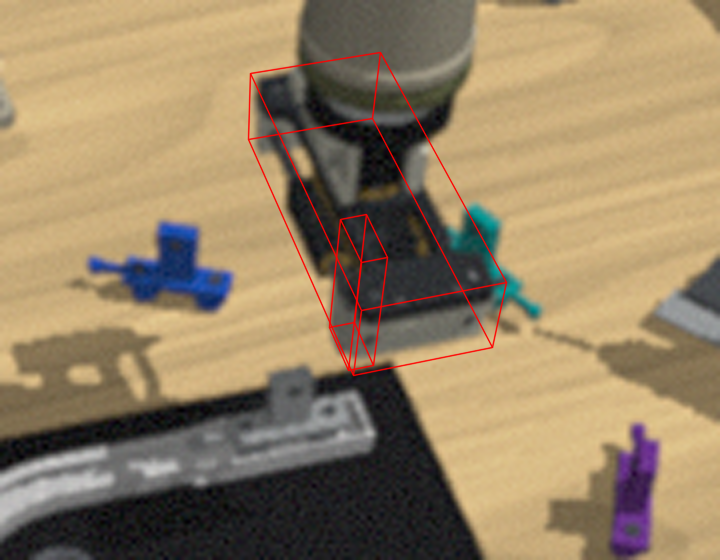

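>>> {"fn": "send_rows", "kwargs": {
  "targets": [
    [-1, [0, 0, 15], 0],
    [-1, [0, 0, 15], 0],
    [-1, [0, 0, 12], 0],
    [-1, [0, 0, 5.5], 0],
    [-1, [0, 0, 0], 0],
    [-1, [-4, 0, 0], 0],
    [-1, [-4, 0, 0], 0],
    [-1, [-3, 0, 0], 0],
    [-1, [0, 0, 0], 0]
  ]
}}

```text
t: 9.75
tool_pos: [0.4751, 0.1964, 0.0494]
orientation: [2.309, 2.13, 0.001]
force: [0.4, 0.4, -0.1]
opening: 0.0002
```

>>> {"fn": "send_rows", "kwargs": {
  "targets": [
    [-1, [-2, 0, 0], 0],
    [-1, [-2, 0, 0], 0],
    [-1, [-2, 0, 0], 0],
    [-1, [-2, 0, 0], 0],
    [-1, [-2, 0, 0], 0],
    [-1, [-2, 0, 0], 0]
  ]
}}

```text
t: 10.35
tool_pos: [0.4737, 0.1846, 0.0489]
orientation: [-2.308, -2.131, 0.0]
force: [-0.2, 1.2, -0.1]
opening: 0.0003
```

```bash
cat >> h.py <<'E'
def tr(p): # world->track mm
    return (np.atleast_2d(p)-O)@R.from_rotvec([0,0,PSI]).as_matrix()*1000
E
python3 - <<'E'
from h import *
s,M,th=st();s_=cam("scene");print(tr(s["tool_pos"]),th-np.pi-PSI,s["force"])
q=tr(s["tool_pos"])[0]; c=T([q[0]+20.5,0,0])[0]
draw(s_,trolley(c[0],c[1],PSI,.02),270,90,430,220,5,"pics/s11.png")
E
```

```text
[[-150.04590231    0.21956603   48.93820188]] 3.8307248061641985e-05 [-0.16264966  1.22539998 -0.09200721]
```

View pics/s11.png

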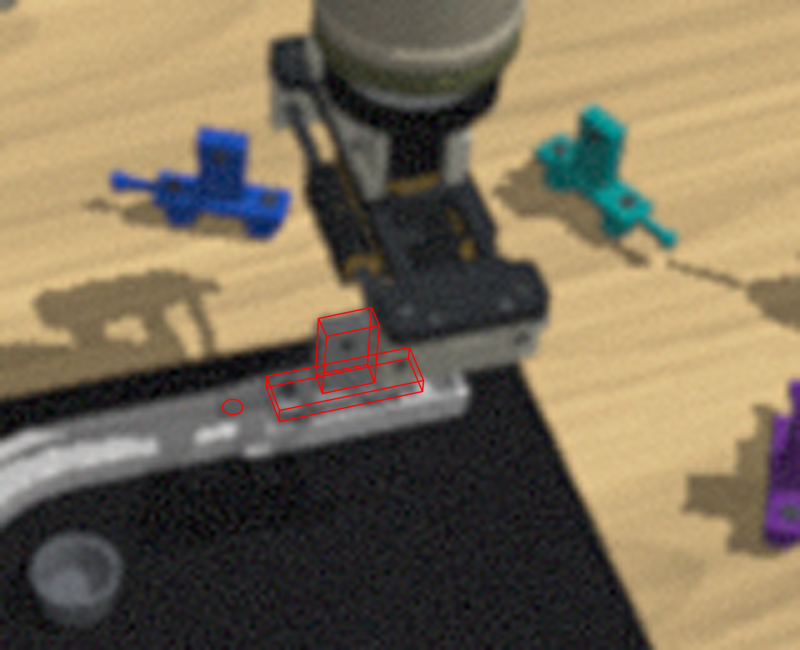

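>>> {"fn": "send_rows", "kwargs": {
  "targets": [
    [-1, [-2, 0, 0], 0],
    [-1, [-2, 0, 0], 0],
    [-1, [-2, 0, 0], 0],
    [-1, [-2, 0, 0], 0],
    [-1, [-2, 0, 0], 0],
    [-1, [-2, 0, 0], 0],
    [-1, [-2, 0, 0], 0],
    [-1, [-2, 0, 0], 0]
  ]
}}

```text
t: 11.2
tool_pos: [0.4724, 0.1686, 0.0489]
orientation: [-2.309, -2.131, 0.0]
force: [0.2, 1.3, 0.3]
opening: 0.0004
```

>>> {"fn": "send_rows", "kwargs": {
  "targets": [
    [-1, [-2, 0, 0], 0],
    [-1, [-2, 0, 0], 0],
    [-1, [-2, 0, 0], 0],
    [-1, [-2, 0, 0], 0],
    [-1, [-2, 0, 0], 0],
    [-1, [-2, 0, 0], 0]
  ]
}}

```text
t: 11.8
tool_pos: [0.4715, 0.1567, 0.0489]
orientation: [-2.308, -2.131, -0.0]
force: [0.5, 0.8, -0.7]
opening: 0.0003
```

>>> {"fn": "send_rows", "kwargs": {
  "targets": [
    [-1, [-2, 0, 0], 0],
    [-1, [-2, 0, 0], 0],
    [-1, [-2, 0, 0], 0],
    [-1, [-2, 0, 0], 0],
    [-1, [-2, 0, 0], 0],
    [-1, [-2, 0, 0], 0]
  ]
}}

```text
t: 12.4
tool_pos: [0.4705, 0.1447, 0.0489]
orientation: [-2.309, -2.131, 0.0]
force: [0.8, 0.5, -0.5]
opening: 0.0009
```

>>> {"fn": "send_rows", "kwargs": {
  "targets": [
    [-1, [-2, 0, 0], 0],
    [-1, [-2, 0, 0], 0],
    [-1, [-2, 0, 0], 0],
    [-1, [-2, 0, 0], 0],
    [-1, [-2, 0, 0], 0],
    [-1, [-2, 0, 0], 0]
  ]
}}

```text
t: 13.0
tool_pos: [0.4696, 0.1328, 0.0489]
orientation: [2.308, 2.131, -0.0]
force: [0.4, 0.2, -0.8]
opening: 0.0003
```

>>> {"fn": "send_rows", "kwargs": {
  "targets": [
    [-1, [-2, 0, 0], 0],
    [-1, [-2, 0, 0], 0],
    [-1, [-2, 0, 0], 0],
    [-1, [-2, 0, 0], 0],
    [-1, [-2, 0, 0], 0],
    [-1, [-2, 0, 0], 0]
  ]
}}

```text
t: 13.6
tool_pos: [0.4686, 0.1208, 0.0489]
orientation: [-2.308, -2.131, -0.0]
force: [-0.2, 0.5, 0.7]
opening: 0.0007
```

```bash
python3 - <<'E'
from h import *
s,M,th=st();s_=cam("scene");t=cam("top");print(tr(s["tool_pos"]),th-np.pi-PSI,s["force"])
q=tr(s["tool_pos"])[0]; c=T([q[0]+20.5,0,0])[0]
draw(s_,trolley(c[0],c[1],PSI,.02)+outline(),230,110,390,240,5,"pics/s12.png")
draw(t,trolley(c[0],c[1],PSI,.02)+outline(),270,100,420,250,4,"pics/t12.png")
E
```

```text
[[-86.03532533   0.24597923  48.94877095]] 1.640183580575716e-05 [-0.15422744  0.54192053  0.70608438]
```

View pics/s12.png

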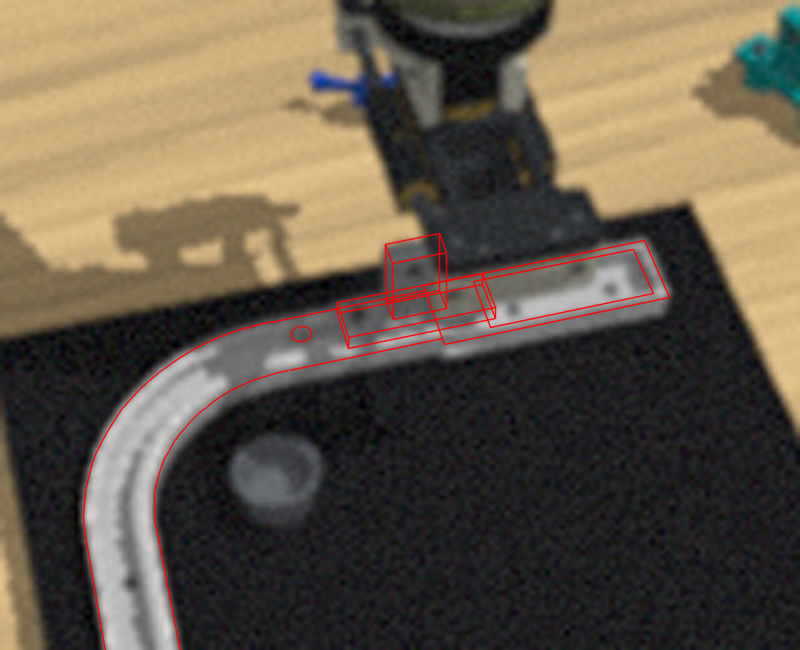

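View pics/t12.png

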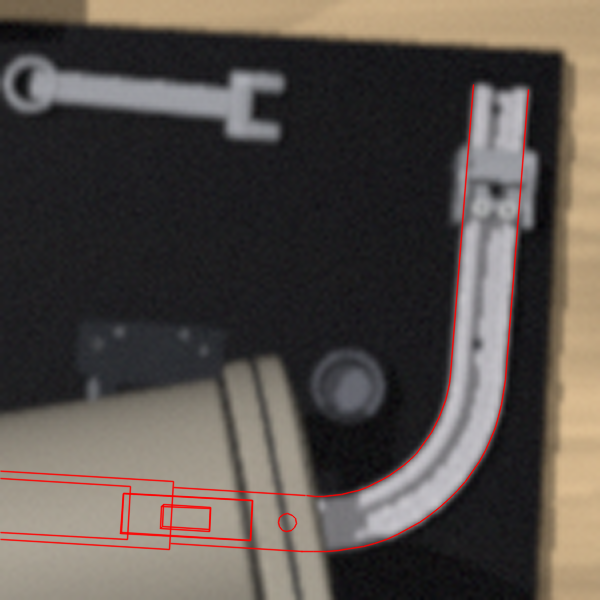

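```bash
cat >> h.py <<'E'
def cl(s): # centre line by arc length from seam, in world
    if s<0: return T([s,0,0])[0]
    a=s/90
    if a<np.pi/2: return T([90*np.sin(a),90-90*np.cos(a),0],True)[0]
    return T([90,90+s-45*np.pi,0],True)[0]
from scipy.optimize import brentq
def lug(s): # rear button at s
    r=cl(s); f=cl(brentq(lambda u:np.linalg.norm(cl(u)-r)-.044,s+40,s+50))
    c=(r+f)/2; return c,np.arctan2(f[1]-r[1],f[0]-r[0])
def pusher(s,off=20.5):
    c,h=lug(s); return c-off/1000*np.array([np.cos(h),np.sin(h),0]),h+np.pi
def plan(s0,s1,ds,off=20.5):
    """rows from present pose"""
    st_,M,th=st(); p=st_["tool_pos"].copy(); rows=[]
    s=s0
    while s<s1-1e-6:
        s=min(s+ds,s1); q,h=pusher(s,off)
        d=q-p; ex=np.array([np.cos(th),np.sin(th)]); ey=np.array([np.sin(th),-np.cos(th)]) # tool y for z down
        a=np.round([d[:2]@ex*1000,d[:2]@ey*1000],1); w=np.round((th-h+np.pi)%(2*np.pi)-np.pi,3)
        p[:2]+=(a[0]*ex+a[1]*ey)/1000; th-=w; rows.append((round(s,1),float(a[0]),float(a[1]),float(w)))
    return rows
E
python3 - <<'E'
from h import *
import numpy as np
t=np.load("t0.npy",allow_pickle=True).item()
r=ray(t,[[270+494/4-.4,100+207/4-.4]],.043);print("roller track",tr(r), "turned",((tr(r))@R.from_rotvec([0,0,DEL]).as_matrix()))
s,M,th=st(); print(M[:,1].round(3),[np.sin(th),-np.cos(th)])
for s in (-87.5,0,60,120,160,170): print(s,*[x.round(4) for x in lug(s)], tr(lug(s)[0]).round(1))
rows=plan(-87.5,175,3)
for r in rows: print(r)
E
```

```text
roller track [[ 95.52179444 181.64807115  43.        ]] turned [[ 89.84571156 184.52149761  43.        ]]
[ 0.997 -0.08   0.   ] [np.float64(0.9967851717999863), np.float64(-0.0801206669946763)]
-87.5 [0.4667 0.1004 0.    ] -1.6508 [[-65.5  -0.    0. ]]
0 [0.4645 0.0133 0.    ] -1.4348 [[21.5  4.7  0. ]]
60 [ 0.4903 -0.0376  0.    ] -0.7682 [[70.2 34.5  0. ]]
120 [ 0.5419 -0.0631  0.    ] -0.1684 [[91.5 88.   0. ]]
160 [ 0.5814 -0.0688  0.    ] -0.111 [[ 94.  127.8   0. ]]
170 [ 0.5913 -0.0699  0.    ] -0.111 [[ 94.3 137.8   0. ]]
(-84.5, -2.9, -0.3, -0.0)
(-81.5, -3.0, 0.0, -0.0)
(-78.5, -3.0, 0.0, -0.0)
(-75.5, -3.0, 0.0, -0.0)
(-72.5, -3.0, 0.0, -0.0)
(-69.5, -3.0, 0.0, -0.0)
(-66.5, -3.0, 0.0, -0.0)
(-63.5, -3.0, 0.0, -0.0)
(-60.5, -3.0, 0.0, -0.0)
(-57.5, -3.0, 0.0, -0.0)
(-54.5, -3.0, 0.0, -0.0)
(-51.5, -3.0, 0.0, -0.0)
(-48.5, -3.0, 0.0, -0.0)
(-45.5, -3.0, 0.0, -0.0)
(-42.5, -3.0, 0.0, 0.001)
(-39.5, -3.0, 0.0, -0.001)
(-36.5, -3.0, 0.1, -0.002)
(-33.5, -3.0, -0.0, -0.005)
(-30.5, -3.0, -0.1, -0.007)
(-27.5, -3.0, 0.0, -0.009)
(-24.5, -3.0, -0.0, -0.012)
(-21.5, -3.0, -0.1, -
[... 1074 characters left out ...]
6, -0.033)
(101.5, -2.9, -0.6, -0.031)
(104.5, -3.0, -0.7, -0.029)
(107.5, -2.9, -0.6, -0.026)
(110.5, -2.9, -0.6, -0.025)
(113.5, -3.0, -0.6, -0.022)
(116.5, -2.9, -0.5, -0.019)
(119.5, -2.9, -0.6, -0.018)
(122.5, -3.0, -0.4, -0.015)
(125.5, -3.0, -0.5, -0.013)
(128.5, -2.9, -0.3, -0.011)
(131.5, -3.0, -0.3, -0.009)
(134.5, -3.0, -0.3, -0.006)
(137.5, -3.0, -0.1, -0.004)
(140.5, -3.0, -0.1, -0.002)
(143.5, -3.0, 0.0, -0.0)
(146.5, -3.0, 0.0, -0.0)
(149.5, -3.0, 0.0, -0.0)
(152.5, -3.0, 0.0, -0.0)
(155.5, -3.0, 0.0, -0.0)
(158.5, -3.0, 0.0, -0.0)
(161.5, -3.0, 0.0, -0.0)
(164.5, -3.0, 0.0, -0.0)
(167.5, -3.0, 0.0, -0.0)
(170.5, -3.0, 0.0, -0.0)
(173.5, -3.0, 0.0, -0.0)
(175, -1.5, 0.0, -0.0)
```

>>> {"fn": "send_rows", "kwargs": {
  "targets": [
    [-1, [-3, -0.2, 0], 0],
    [-1, [-3, 0, 0], 0],
    [-1, [-3, 0, 0], 0],
    [-1, [-3, 0, 0], 0],
    [-1, [-3, 0, 0], 0],
    [-1, [-3, 0, 0], 0],
    [-1, [-3, 0, 0], 0]
  ]
}}

```text
t: 14.4
tool_pos: [0.4667, 0.0998, 0.0489]
orientation: [-2.309, -2.131, -0.0]
force: [0.2, -0.5, 1.0]
opening: 0.0004
```

>>> {"fn": "send_rows", "kwargs": {
  "targets": [
    [-1, [-3, 0, 0], 0],
    [-1, [-3, 0, 0], 0],
    [-1, [-3, 0, 0], 0],
    [-1, [-3, 0, 0], 0],
    [-1, [-3, 0, 0], 0],
    [-1, [-3, 0, 0], 0],
    [-1, [-3, 0, 0], 0]
  ]
}}

```text
t: 15.1
tool_pos: [0.465, 0.0789, 0.0489]
orientation: [-2.308, -2.131, 0.0]
force: [-0.1, 0.9, 0.9]
opening: 0.0004
```

>>> {"fn": "send_rows", "kwargs": {
  "targets": [
    [-1, [-3, 0, 0], 0],
    [-1, [-3, 0, 0], 0],
    [-1, [-3, 0, 0], -0.003],
    [-1, [-3, 0, 0], -0.005],
    [-1, [-3, 0, 0], -0.007]
  ]
}}

```text
t: 15.6
tool_pos: [0.4639, 0.0639, 0.0489]
orientation: [-2.292, -2.149, 0.0]
force: [0.4, -0.5, 0.1]
opening: 0.0009
```

```bash
python3 - <<'E'
from h import *
s,M,th=st();print(tr(s["tool_pos"]),s["force"],pusher(-30.5),s["tool_pos"],th)
for r in plan(-30.5,175,3): print(r[1:],end=' ')
E
```

```text
[[-2.89377147e+01  4.80796642e-02  4.89368850e+01]] [ 0.40674377 -0.52665813  0.11556712] (array([0.46383779, 0.06400576, 0.        ]), np.float64(1.5043386874515539)) [0.46386047 0.06394132 0.04893689] 1.5063386238391536
(-2.9, -0.1, -0.007) (-3.0, -0.0, -0.012) (-3.0, -0.1, -0.014) (-3.0, -0.1, -0.016) (-3.0, -0.2, -0.019) (-3.0, -0.2, -0.021) (-3.0, -0.3, -0.023) (-3.0, -0.3, -0.025) (-2.9, -0.4, -0.028) (-3.0, -0.5, -0.03) (-2.9, -0.6, -0.033) (-2.9, -0.7, -0.034) (-2.9, -0.6, -0.033) (-3.0, -0.7, -0.033) (-2.9, -0.6, -0.034) (-2.9, -0.6, -0.033) (-2.9, -0.7, -0.033) (-2.9, -0.6, -0.034) (-3.0, -0.6, -0.033) (-2.9, -0.7, -0.033) (-2.9, -0.6, -0.034) (-2.9, -0.6, -0.033) (-2.9, -0.7, -0.033) (-3.0, -0.6, -0.034) (-2.9, -0.6, -0.033) (-2.9, -0.7, -0.033) (-2.9, -0.6, -0.034) (-2.9, -0.7, -0.033) (-3.0, -0.6, -0.033) (-2.9, -0.6, -0.034) (-2.9, -0.7, -0.033) (-2.9, -0.6, -0.033) (-2.9, -0.6, -0.034) (-3.0, -0.7, -0.033) (-2.9, -0.6, -0.033) (-2.9, -0.6, -0.034) (-2.9, -0.7, -0.033) (-2.9, -0.6, -0.033) (-3.0, -0.6, -0.034) (-2.9, -0.7, -0.033) (-2.9, -0.6, -0.033) (-2.9, -0.6, -0.034) (-2.9, -0.7, -0.033) (-3.0, -0.6, -0.03) (-2.9, -0.7, -0.029) (-2.9, -0.6, -0.027) (-2.9, -0.6, -0.024) (-3.0, -0.6, -0.022) (-2.9, -0.5, -0.02) (-3.0, -0.5, -0.017) (-2.9, -0.5, -0.015) (-3.0, -0.4, -0.014) (-3.0, -0.4, -0.01) (-2.9, -0.3, -0.009) (-3.0, -0.2, -0.006) (-3.0, -0.2, -0.004) (-3.0, -0.1, -0.002) (-3.0, 0.0, -0.0) (-3.0, 0.0, -0.0) (-3.0, 0.0, -0.0) (-3.0, 0.0, -0.0) (-3.0, 0.0, -0.0) (-3.0, 0.0, -0.0) (-3.0, 0.0, -0.0) (-3.0, 0.0, -0.0) (-3.0, 0.0, -0.0) (-3.0, 0.0, -0.0) (-3.0, 0.0, -0.0) (-1.5, 0.0, -0.0)
```

>>> {"fn": "send_rows", "kwargs": {
  "targets": [
    [-1, [-2.9, -0.1, 0], -0.007],
    [-1, [-3, 0, 0], -0.012],
    [-1, [-3, -0.1, 0], -0.014],
    [-1, [-3, -0.1, 0], -0.016],
    [-1, [-3, -0.2, 0], -0.019]
  ]
}}

```text
t: 16.1
tool_pos: [0.4627, 0.0491, 0.0489]
orientation: [-2.216, -2.226, 0.0]
force: [0.4, 0.2, 0.8]
opening: 0.0006
```

>>> {"fn": "send_rows", "kwargs": {
  "targets": [
    [-1, [-3, -0.2, 0], -0.021],
    [-1, [-3, -0.3, 0], -0.023],
    [-1, [-3, -0.3, 0], -0.025],
    [-1, [-2.9, -0.4, 0], -0.028],
    [-1, [-3, -0.5, 0], -0.03]
  ]
}}

```text
t: 16.6
tool_pos: [0.4617, 0.0341, 0.0489]
orientation: [-2.07, -2.363, 0.0]
force: [-1.1, 0.5, 0.5]
opening: 0.0008
```

>>> {"fn": "send_rows", "kwargs": {
  "targets": [
    [-1, [-2.9, -0.6, 0], -0.033],
    [-1, [-2.9, -0.7, 0], -0.034],
    [-1, [-2.9, -0.6, 0], -0.033],
    [-1, [-3, -0.7, 0], -0.033],
    [-1, [-2.9, -0.6, 0], -0.034]
  ]
}}

```text
t: 17.1
tool_pos: [0.4614, 0.0192, 0.0489]
orientation: [-1.865, -2.528, 0.0]
force: [-0.5, 0.8, 0.2]
opening: 0.0007
```

```bash
python3 - <<'E'
from h import *
s,M,th=st();s_=cam("scene");t=cam("top");print(tr(s["tool_pos"]),s["force"],pusher(14.5),s["tool_pos"],th)
c,h=lug(14.5)
draw(s_,trolley(c[0],c[1],h,.02)+outline(),220,110,380,240,5,"pics/s13.png")
E
```

```text
[[15.87081725  1.16447859 48.87697496]] [-0.49281065  0.83131311  0.21999491] (array([0.46149816, 0.01918809, 0.        ]), np.float64(1.8678541524664405)) [0.46139244 0.01918688 0.04887697] 1.8702845074802734
```

View pics/s13.png

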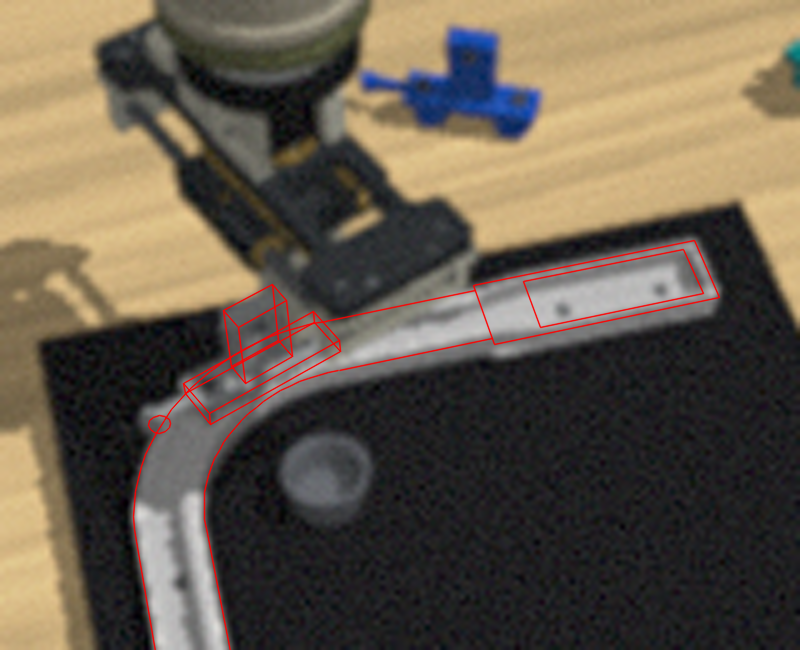

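>>> {"fn": "send_rows", "kwargs": {
  "targets": [
    [-1, [-2.9, -0.6, 0], -0.033],
    [-1, [-2.9, -0.6, 0], -0.033],
    [-1, [-2.9, -0.6, 0], -0.034],
    [-1, [-3, -0.6, 0], -0.033],
    [-1, [-2.9, -0.7, 0], -0.033],
    [-1, [-2.9, -0.6, 0], -0.034]
  ]
}}

```text
t: 17.8
tool_pos: [0.4644, 0.0018, 0.0488]
orientation: [-1.605, -2.7, 0.0]
force: [-0.5, -0.1, 0.7]
opening: 0.0005
```

>>> {"fn": "send_rows", "kwargs": {
  "targets": [
    [-1, [-2.9, -0.6, 0], -0.033],
    [-1, [-2.9, -0.7, 0], -0.033],
    [-1, [-3, -0.6, 0], -0.034],
    [-1, [-2.9, -0.6, 0], -0.033],
    [-1, [-2.9, -0.7, 0], -0.033],
    [-1, [-2.9, -0.6, 0], -0.034]
  ]
}}

```text
t: 18.4
tool_pos: [0.4708, -0.0149, 0.0489]
orientation: [-1.328, -2.847, 0.0]
force: [-0.2, -0.4, 0.7]
opening: 0.0004
```

>>> {"fn": "send_rows", "kwargs": {
  "targets": [
    [-1, [-2.9, -0.7, 0], -0.033],
    [-1, [-3, -0.6, 0], -0.033],
    [-1, [-2.9, -0.6, 0], -0.034],
    [-1, [-2.9, -0.7, 0], -0.033],
    [-1, [-2.9, -0.6, 0], -0.033],
    [-1, [-2.9, -0.6, 0], -0.034]
  ]
}}

```text
t: 19.0
tool_pos: [0.4804, -0.03, 0.0488]
orientation: [-1.037, -2.965, 0.0]
force: [-1.6, 0.7, -0.3]
opening: 0.0009
```

```bash
python3 - <<'E'
from h import *
s,M,th=st();s_=cam("scene");t=cam("top");print(tr(s["tool_pos"]),s["force"],pusher(68.5),s["tool_pos"],th)
c,h=lug(68.5)
draw(s_,trolley(c[0],c[1],h,.02)+outline(),220,110,380,240,5,"pics/s14.png")
for r in plan(68.5,175,3): print(r[1:],end=' ')
E
```

```text
[[63.37528498 24.07121775 48.83967314]] [-1.62048995  0.73112865 -0.25020017] (array([ 0.48047688, -0.0302801 ,  0.        ]), np.float64(2.4678541524664404)) [ 0.48042961 -0.02999624  0.04883967] 2.4686598054551827
(-2.9, -0.8, -0.033) (-2.9, -0.7, -0.034) (-2.9, -0.6, -0.033) (-2.9, -0.6, -0.033) (-2.9, -0.7, -0.034) (-3.0, -0.6, -0.033) (-2.9, -0.6, -0.033) (-2.9, -0.7, -0.034) (-2.9, -0.6, -0.033) (-2.9, -0.6, -0.033) (-3.0, -0.7, -0.031) (-2.9, -0.6, -0.029) (-2.9, -0.6, -0.026) (-2.9, -0.6, -0.024) (-3.0, -0.6, -0.022) (-2.9, -0.6, -0.02) (-3.0, -0.5, -0.018) (-2.9, -0.5, -0.015) (-3.0, -0.4, -0.013) (-3.0, -0.3, -0.011) (-2.9, -0.4, -0.009) (-3.0, -0.2, -0.006) (-3.0, -0.1, -0.004) (-3.0, -0.1, -0.002) (-3.0, -0.0, 0.0) (-3.0, -0.0, 0.0) (-3.0, -0.0, 0.0) (-3.0, -0.0, 0.0) (-3.0, -0.0, 0.0) (-3.0, -0.0, 0.0) (-3.0, -0.0, 0.0) (-3.0, -0.0, 0.0) (-3.0, -0.0, 0.0) (-3.0, -0.0, 0.0) (-3.0, -0.0, 0.0) (-1.5, -0.0, 0.0)
```

View pics/s14.png

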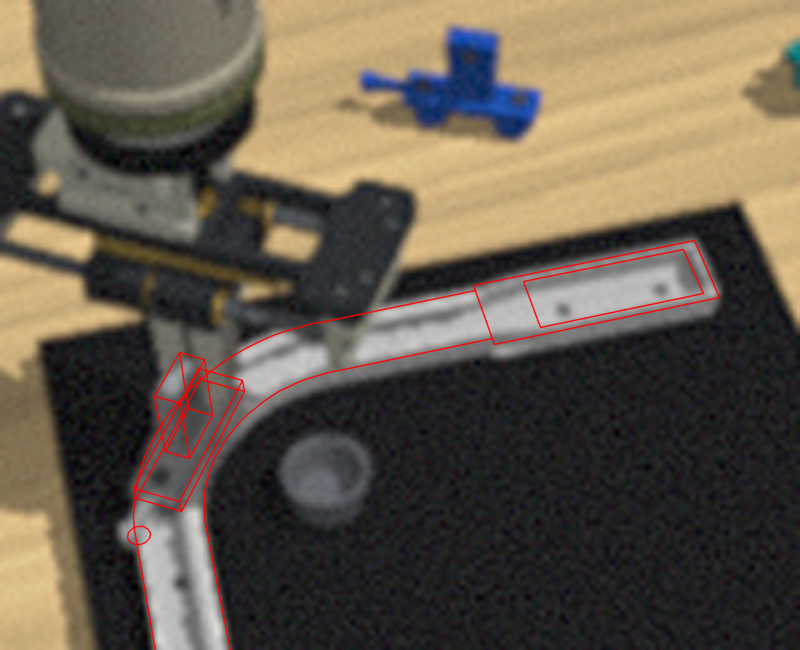

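>>> {"fn": "send_rows", "kwargs": {
  "targets": [
    [-1, [-2.9, -0.8, 0], -0.033],
    [-1, [-2.9, -0.7, 0], -0.034],
    [-1, [-2.9, -0.6, 0], -0.033],
    [-1, [-2.9, -0.6, 0], -0.033],
    [-1, [-2.9, -0.7, 0], -0.034],
    [-1, [-3, -0.6, 0], -0.033]
  ]
}}

```text
t: 19.7
tool_pos: [0.4926, -0.0429, 0.0488]
orientation: [-0.737, -3.053, 0.0]
force: [-0.7, -0.2, 0.2]
opening: 0.0005
```

>>> {"fn": "send_rows", "kwargs": {
  "targets": [
    [-1, [-2.9, -0.6, 0], -0.033],
    [-1, [-2.9, -0.7, 0], -0.034],
    [-1, [-2.9, -0.6, 0], -0.033],
    [-1, [-2.9, -0.6, 0], -0.033],
    [-1, [-3, -0.7, 0], -0.031],
    [-1, [-2.9, -0.6, 0], -0.029]
  ]
}}

```text
t: 20.3
tool_pos: [0.5073, -0.0531, 0.0488]
orientation: [-0.44, -3.11, 0.0]
force: [-0.3, 0.1, 1.0]
opening: 0.0005
```

>>> {"fn": "send_rows", "kwargs": {
  "targets": [
    [-1, [-2.9, -0.6, 0], -0.026],
    [-1, [-2.9, -0.6, 0], -0.024],
    [-1, [-3, -0.6, 0], -0.022],
    [-1, [-2.9, -0.6, 0], -0.02],
    [-1, [-3, -0.5, 0], -0.018],
    [-1, [-2.9, -0.5, 0], -0.015]
  ]
}}

```text
t: 20.9
tool_pos: [0.5242, -0.0604, 0.0489]
orientation: [-0.243, -3.132, 0.0]
force: [-0.9, -0.0, 0.5]
opening: 0.0005
```

>>> {"fn": "send_rows", "kwargs": {
  "targets": [
    [-1, [-3, -0.4, 0], -0.013],
    [-1, [-3, -0.3, 0], -0.011],
    [-1, [-2.9, -0.4, 0], -0.009],
    [-1, [-3, -0.2, 0], -0.006]
  ]
}}

```text
t: 21.3
tool_pos: [0.5358, -0.0634, 0.0489]
orientation: [0.183, 3.136, -0.0]
force: [-1.0, -0.4, 0.3]
opening: 0.0007
```

```bash
python3 - <<'E'
from h import *
s,M,th=st();s_=cam("scene");t=cam("top");print(tr(s["tool_pos"]),s["force"],pusher(134.5),s["tool_pos"],th)
c,h=lug(134.5);print(tr(c))
draw(s_,trolley(c[0],c[1],h,.02)+outline(),220,160,360,290,5,"pics/s15.png")
crop(t,340,110,440,230,5,"pics/t15.png")
for r in plan(134.5,175,2): print(r[1:],end=' ')
E
```

```text
[[92.20376171 81.9295873  48.94730198]] [-0.96541048 -0.38296763  0.28073746] (array([ 0.53567268, -0.06346962,  0.        ]), np.float64(3.024633413076001)) [ 0.53579912 -0.06335624  0.0489473 ] 3.0253116267529023
[[ 93.08437    102.29861176   0.        ]]
(-1.6, -0.3, -0.003) (-2.0, -0.0, -0.002) (-2.0, -0.1, -0.001) (-2.0, 0.0, 0.0) (-2.0, 0.0, 0.0) (-2.0, 0.0, 0.0) (-2.0, 0.0, 0.0) (-2.0, 0.0, 0.0) (-2.0, 0.0, 0.0) (-2.0, 0.0, 0.0) (-2.0, 0.0, 0.0) (-2.0, 0.0, 0.0) (-2.0, 0.0, 0.0) (-2.0, 0.0, 0.0) (-2.0, 0.0, 0.0) (-2.0, 0.0, 0.0) (-2.0, 0.0, 0.0) (-2.0, 0.0, 0.0) (-2.0, 0.0, 0.0) (-2.0, 0.0, 0.0) (-0.5, 0.0, 0.0)
```

View pics/s15.png

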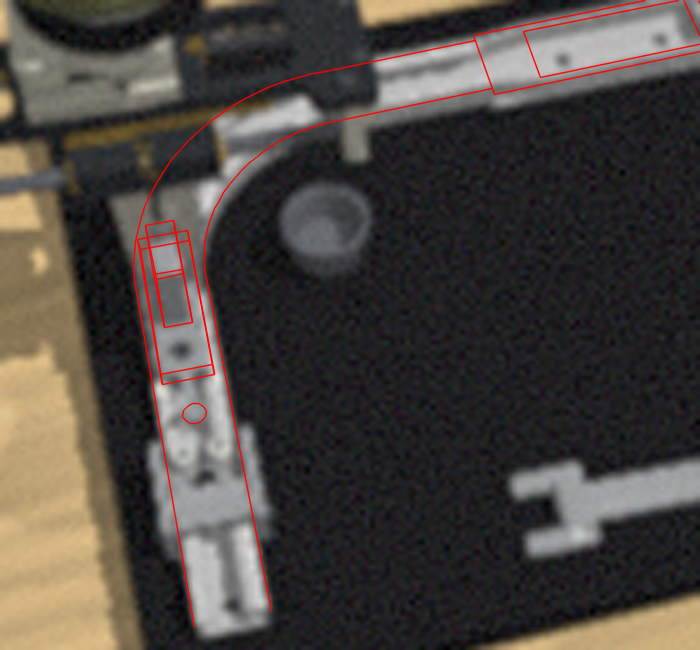

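View pics/t15.png

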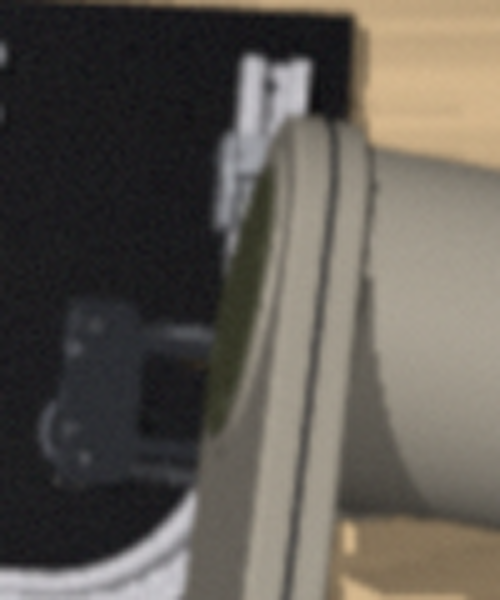

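>>> {"fn": "send_rows", "kwargs": {
  "targets": [
    [-1, [-1.6, -0.3, 0], -0.003],
    [-1, [-2, 0, 0], -0.002],
    [-1, [-2, -0.1, 0], -0.001],
    [-1, [-1.5, 0, 0], 0],
    [-1, [-1.5, 0, 0], 0]
  ]
}}

```text
t: 21.9
tool_pos: [0.5442, -0.0647, 0.049]
orientation: [0.174, 3.137, -0.0]
force: [-0.6, 0.3, 0.9]
opening: 0.0002
```

>>> {"fn": "send_rows", "kwargs": {
  "targets": [
    [-1, [-1, 0, 0], 0],
    [-1, [-1, 0, 0], 0],
    [-1, [-1, 0, 0], 0]
  ]
}}

```text
t: 22.2
tool_pos: [0.5471, -0.065, 0.049]
orientation: [-0.174, -3.137, 0.0]
force: [-0.6, -1.2, 0.1]
opening: -0.0
```

>>> {"fn": "send_rows", "kwargs": {
  "targets": [
    [-1, [-1, 0, 0], 0],
    [-1, [-1, 0, 0], 0],
    [-1, [-1, 0, 0], 0]
  ]
}}

```text
t: 22.5
tool_pos: [0.5496, -0.0652, 0.0489]
orientation: [-0.174, -3.136, -0.0]
force: [-6.0, 1.1, 5.1]
opening: 0.0005
```

>>> {"fn": "send_rows", "kwargs": {
  "targets": [
    [-1, [-1, 0, 0], 0],
    [-1, [-1, 0, 0], 0],
    [-1, [-1, 0, 0], 0]
  ]
}}

```text
t: 22.8
tool_pos: [0.5508, -0.0653, 0.0485]
orientation: [-0.173, -3.132, -0.001]
force: [-11.6, 1.9, 9.3]
opening: 0.0003
```

```bash
python3 - <<'E'
from h import *
s,M,th=st();s_=cam("scene")
q=s["tool_pos"];h=th-np.pi;print(tr(q),s["force"],s["wrist_torque"],M[:,2]); c=q+.0205*np.array([np.cos(h),np.sin(h),0]);print(tr(c),h-PSI-np.pi/2)
draw(s_,trolley(c[0],c[1],h,.02),230,190,300,280,8,"pics/s16.png");crop(s_,230,190,300,280,8,"pics/s16b.png")
E
```

```text
[[92.94758544 97.08122193 48.54870398]] [-11.5621061    1.93565895   9.26668812] [0.22818341 1.94442726 0.04780471] [-4.83579692e-03  6.47107145e-04 -9.99988098e-01]
[[ 93.57567558 117.57159778  48.54870398]] -0.030643338493093086
```

View pics/s16.png

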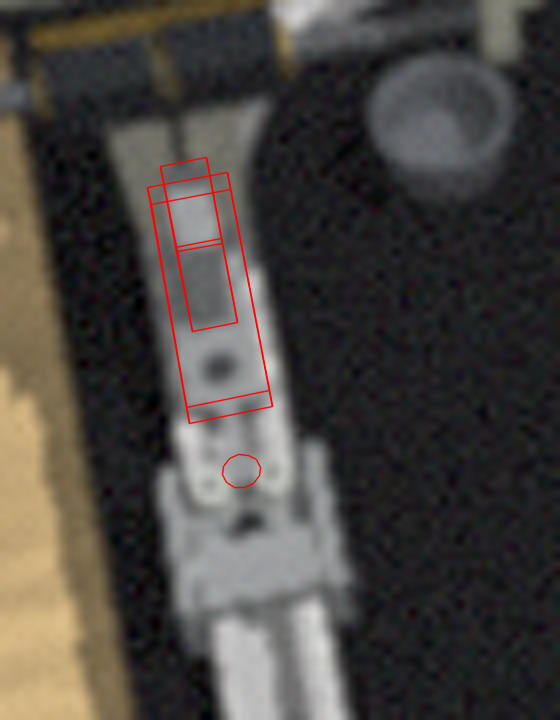

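View pics/s16b.png

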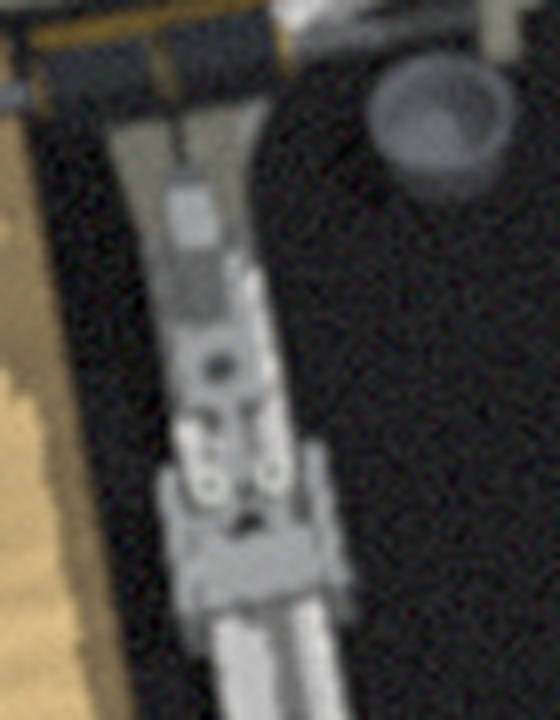

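>>> {"fn": "send_rows", "kwargs": {
  "targets": [
    [-1, [0, 0, -0.5], 0],
    [-1, [0, 0, -0.5], 0]
  ]
}}

```text
t: 23.05
tool_pos: [0.5512, -0.0653, 0.0489]
orientation: [-0.174, -3.133, -0.001]
force: [-4.3, 0.7, -0.9]
opening: 0.0004
```

>>> {"fn": "send_rows", "kwargs": {
  "targets": [
    [-1, [-1, 0, -0.1], 0],
    [-1, [-1, 0, -0.1], 0]
  ]
}}

```text
t: 23.25
tool_pos: [0.5526, -0.0654, 0.049]
orientation: [-0.173, -3.132, -0.001]
force: [-8.3, 1.2, 2.0]
opening: 0.0003
```

>>> {"fn": "send_rows", "kwargs": {
  "targets": [
    [-1, [-0.5, 0, -0.2], 0],
    [-1, [-0.5, 0, -0.2], 0]
  ]
}}

```text
t: 23.45
tool_pos: [0.5541, -0.0656, 0.0494]
orientation: [-0.174, -3.133, -0.001]
force: [-6.1, 1.1, 0.5]
opening: 0.0003
```

>>> {"fn": "send_rows", "kwargs": {
  "targets": [
    [-1, [-1, 0, -0.2], 0],
    [-1, [-1, 0, -0.2], 0]
  ]
}}

```text
t: 23.65
tool_pos: [0.5562, -0.0659, 0.0497]
orientation: [-0.174, -3.133, -0.001]
force: [-4.1, 0.8, -3.4]
opening: 0.0004
```

>>> {"fn": "send_rows", "kwargs": {
  "targets": [
    [-1, [-1, 0, -0.1], 0],
    [-1, [-1, 0, -0.1], 0]
  ]
}}

```text
t: 23.85
tool_pos: [0.5603, -0.0664, 0.0512]
orientation: [0.174, 3.136, -0.0]
force: [-1.1, 0.2, -0.8]
opening: 0.0003
```

>>> {"fn": "send_rows", "kwargs": {
  "targets": [
    [-1, [-0.5, 0, 0], 0],
    [-1, [-0.5, 0, 0], 0]
  ]
}}

```text
t: 24.05
tool_pos: [0.5617, -0.0667, 0.0517]
orientation: [0.174, 3.135, -0.0]
force: [0.1, -0.2, 0.2]
opening: 0.0005
```

>>> {"fn": "send_rows", "kwargs": {
  "targets": [
    [-1, [-0.5, 0, 0], 0],
    [-1, [-0.5, 0, 0], 0]
  ]
}}

```text
t: 24.25
tool_pos: [0.5622, -0.0667, 0.0514]
orientation: [0.174, 3.136, -0.0]
force: [-0.8, 0.5, 1.1]
opening: 0.0005
```

```bash
python3 - <<'E'
from h import *
s,M,th=st();s_=cam("scene")
q=s["tool_pos"];h=th-np.pi;print(tr(q),s["force"]); c=q+.0205*np.array([np.cos(h),np.sin(h),0]);print(tr(c),h-PSI-np.pi/2)
draw(s_,trolley(c[0],c[1],h,.02),230,190,300,280,8,"pics/s17.png")
E
```

```text
[[ 93.41895613 108.54225447  51.41865743]] [-0.84331153  0.48282869  1.07561383]
[[ 94.05060952 129.03252079  51.41865743]] -0.030817238102855526
```

View pics/s17.png

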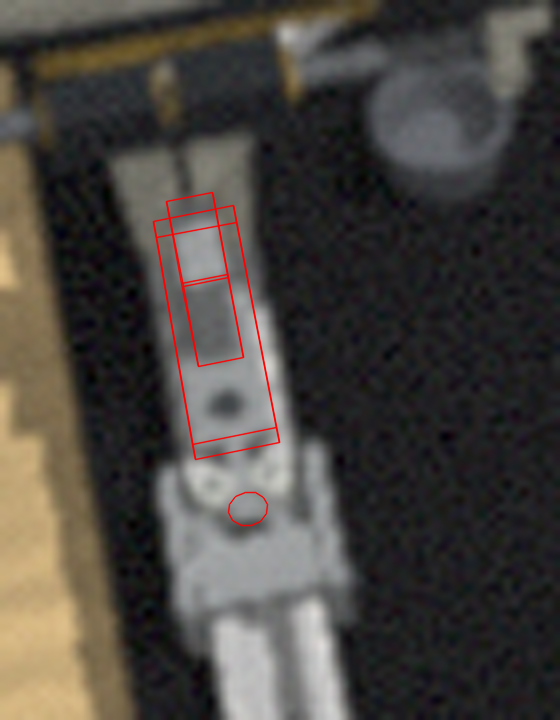

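>>> {"fn": "send_rows", "kwargs": {
  "targets": [
    [-1, [-0.5, 0, 0], 0],
    [-1, [0, 0, 0], 0]
  ]
}}

```text
t: 24.5
tool_pos: [0.5624, -0.0667, 0.0512]
orientation: [-0.174, -3.137, 0.0]
force: [-1.5, 0.3, 2.1]
opening: -0.0
```

>>> {"fn": "send_rows", "kwargs": {
  "targets": [
    [-1, [-0.5, 0, 0], 0],
    [-1, [0, 0, 0], 0]
  ]
}}

```text
t: 24.7
tool_pos: [0.5626, -0.0667, 0.0511]
orientation: [-0.174, -3.136, -0.0]
force: [-3.3, 0.6, 3.2]
opening: 0.0005
```

>>> {"fn": "send_rows", "kwargs": {
  "targets": [
    [-1, [-0.5, 0, 0], 0],
    [-1, [0, 0, 0], 0]
  ]
}}

```text
t: 24.9
tool_pos: [0.5633, -0.0668, 0.0511]
orientation: [-0.174, -3.136, -0.0]
force: [-4.1, -0.5, 3.4]
opening: 0.0007
```

>>> {"fn": "send_rows", "kwargs": {
  "targets": [
    [-1, [-0.5, 0, -0.4], 0],
    [-1, [0, 0, 0], 0]
  ]
}}

```text
t: 25.1
tool_pos: [0.5637, -0.0668, 0.0512]
orientation: [-0.174, -3.136, -0.0]
force: [-3.5, 0.7, -0.5]
opening: 0.0006
```

>>> {"fn": "send_rows", "kwargs": {
  "targets": [
    [-1, [-0.5, 0, -0.1], 0],
    [-1, [0, 0, 0], 0]
  ]
}}

```text
t: 25.3
tool_pos: [0.5642, -0.0668, 0.0513]
orientation: [-0.174, -3.136, -0.0]
force: [-3.1, -0.1, -1.0]
opening: 0.0005
```

>>> {"fn": "send_rows", "kwargs": {
  "targets": [
    [-1, [-0.5, 0, -0.1], 0],
    [-1, [0, 0, 0], 0]
  ]
}}

```text
t: 25.5
tool_pos: [0.5643, -0.0668, 0.0514]
orientation: [-0.174, -3.135, -0.0]
force: [-5.1, 0.4, 0.4]
opening: 0.0002
```

>>> {"fn": "send_rows", "kwargs": {
  "targets": [
    [-1, [-0.5, 0, -0.1], 0],
    [-1, [0, 0, 0], 0]
  ]
}}

```text
t: 25.7
tool_pos: [0.5644, -0.0668, 0.0514]
orientation: [-0.174, -3.135, -0.0]
force: [-6.8, 1.4, 0.4]
opening: 0.0006
```

>>> {"fn": "send_rows", "kwargs": {
  "targets": [
    [-1, [-0.4, 0, -0.1], 0],
    [-1, [0, 0, 0], 0]
  ]
}}

```text
t: 25.9
tool_pos: [0.5645, -0.0668, 0.0513]
orientation: [-0.174, -3.134, -0.001]
force: [-7.4, 0.3, 0.9]
opening: 0.0006
```

>>> {"fn": "send_rows", "kwargs": {
  "targets": [
    [-1, [2, 0, 0], 0],
    [-1, [5, 0, 0], 0],
    [-1, [8, 0, 0], 0],
    [-1, [0, 0, -20], 0],
    [-1, [0, 0, -40], 0],
    [-1, [0, 0, -40], 0],
    [-1, [40, 0, -20], 0],
    [-1, [40, 0, 0], 0],
    [-1, [40, 0, 0], 0],
    [-1, [0, 0, 0], 0],
    [-1, [0, 0, 0], 0]
  ]
}}

```text
t: 27.0
tool_pos: [0.4316, -0.0522, 0.1726]
orientation: [0.174, 3.134, -0.001]
force: [0.6, -0.4, 0.2]
opening: 0.0002
```

```bash
python3 - <<'E'
from h import *
s,M,th=st();s_=cam("scene");t=cam("top");print(s["tool_pos"],s["force"])
h=np.pi/2+PSI+DEL
c=T([90,131.5,0],True)[0]; print(tr(c))
draw(s_,trolley(c[0],c[1],h,.02),230,190,300,280,8,"pics/s18.png");crop(s_,230,190,300,280,8,"pics/s18b.png")
draw(t,trolley(c[0],c[1],h,.02),350,110,420,190,7,"pics/t18.png"); crop(t,350,110,420,190,7,"pics/t18b.png")
a=np.hstack([cv2.imread("pics/t18b.png")[:560],cv2.imread("pics/t18.png")[:560]]);cv2.imwrite("pics/t18.png",cv2.resize(a,None,fx=.8,fy=.8))
crop(s_,0,0,640,400,1,"pics/s19.png")
E
```

```text
[ 0.43162395 -0.05217658  0.17263505] [ 0.59217263 -0.4249629   0.24333646]
[[ 94.03260558 128.64726615   0.        ]]
```

View pics/s18.png

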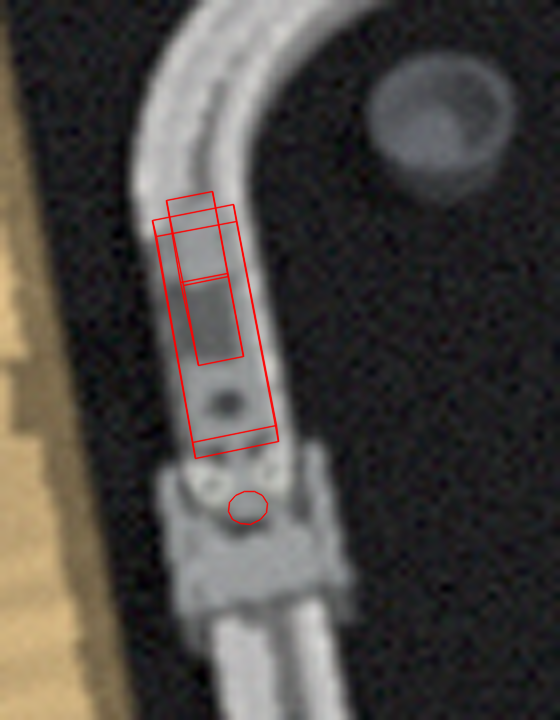

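View pics/t18.png

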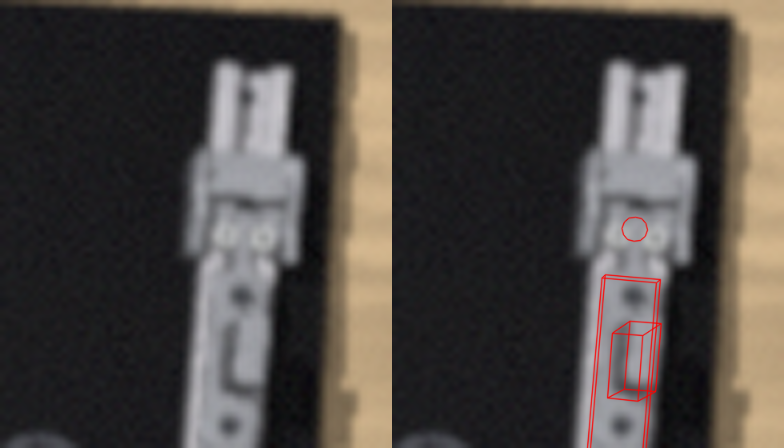

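View pics/s19.png

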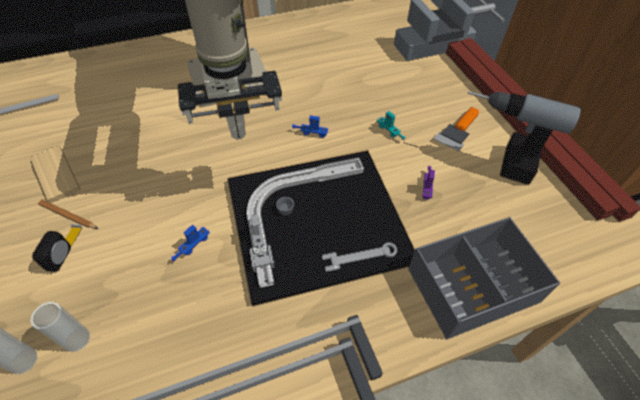

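```bash
python3 - <<'E'
from h import *
s_=cam("scene"); cv2.imwrite("pics/rel1.png",s_["color"][:,:,::-1])
delta([.5505,-.0653,.0515],None)
E
```

```text
t 27.15 pos [ 0.4328 -0.0524  0.1726] th 3.0309 tilt [ 1.6e-03 -4.0e-04 -1.0e+00] F [0.04 0.66 0.34] open 0.0007
shift tool mm [-118.2    0.2  121.3] turn None
```

>>> {"fn": "send_rows", "kwargs": {
  "targets": [
    [-1, [-40, 0, 0], 0],
    [-1, [-40, 0, 0], 0],
    [-1, [-38, 0, 20], 0],
    [-1, [0, 0, 40], 0],
    [-1, [0, 0, 40], 0],
    [-1, [0, 0, 20], 0],
    [-1, [0, 0, 0], 0],
    [-1, [0, 0, 0], 0]
  ]
}}

```text
t: 27.95
tool_pos: [0.5495, -0.0653, 0.0519]
orientation: [-0.174, -3.136, -0.0]
force: [1.0, -0.2, 0.8]
opening: 0.0005
```

>>> {"fn": "send_rows", "kwargs": {
  "targets": [
    [-1, [-3, 0, 0], 0],
    [-1, [-3, 0, 0], 0],
    [-1, [-2, 0, 0], 0],
    [-1, [-1, 0, 0], 0],
    [-1, [0, 0, 0], 0]
  ]
}}

```text
t: 28.45
tool_pos: [0.5583, -0.0663, 0.0524]
orientation: [0.174, 3.136, -0.0]
force: [0.4, 0.9, 0.4]
opening: 0.0004
```

>>> {"fn": "send_rows", "kwargs": {
  "targets": [
    [-1, [-1, 0, 0], 0],
    [-1, [0, 0, 0], 0]
  ]
}}

```text
t: 28.65
tool_pos: [0.5588, -0.0663, 0.0519]
orientation: [-0.174, -3.137, -0.0]
force: [-0.3, 0.1, 0.4]
opening: 0.0005
```

>>> {"fn": "send_rows", "kwargs": {
  "targets": [
    [-1, [-1, 0, 0], 0],
    [-1, [0, 0, 0], 0]
  ]
}}

```text
t: 28.85
tool_pos: [0.5599, -0.0664, 0.0519]
orientation: [-0.174, -3.137, -0.0]
force: [0.4, -0.1, 0.1]
opening: 0.0001
```

>>> {"fn": "send_rows", "kwargs": {
  "targets": [
    [-1, [-1, 0, 0], 0],
    [-1, [0, 0, 0], 0]
  ]
}}

```text
t: 29.05
tool_pos: [0.5609, -0.0665, 0.0519]
orientation: [-0.174, -3.137, 0.0]
force: [-0.2, 0.6, -0.1]
opening: 0.0007
```

>>> {"fn": "send_rows", "kwargs": {
  "targets": [
    [-1, [-1, 0, 0], 0],
    [-1, [0, 0, 0], 0]
  ]
}}

```text
t: 29.25
tool_pos: [0.5619, -0.0666, 0.052]
orientation: [0.174, 3.137, -0.0]
force: [-0.1, 0.4, -0.4]
opening: 0.0003
```

>>> {"fn": "send_rows", "kwargs": {
  "targets": [
    [-1, [-0.7, 0, 0], 0],
    [-1, [0, 0, 0], 0]
  ]
}}

```text
t: 29.45
tool_pos: [0.5624, -0.0666, 0.0519]
orientation: [-0.174, -3.136, -0.0]
force: [-1.0, 0.3, 0.5]
opening: 0.0006
```

>>> {"fn": "send_rows", "kwargs": {
  "targets": [
    [-1, [-0.7, 0, 0], 0],
    [-1, [0, 0, 0], 0]
  ]
}}

```text
t: 29.65
tool_pos: [0.5628, -0.0667, 0.0518]
orientation: [-0.174, -3.136, -0.0]
force: [-3.7, 0.3, 3.0]
opening: 0.0005
```

>>> {"fn": "send_rows", "kwargs": {
  "targets": [
    [-1, [-0.7, 0, -0.4], 0],
    [-1, [-0.5, 0, -0.1], 0]
  ]
}}

```text
t: 29.85
tool_pos: [0.564, -0.0668, 0.052]
orientation: [-0.174, -3.136, -0.0]
force: [-3.3, 0.3, -0.2]
opening: 0.0003
```

>>> {"fn": "send_rows", "kwargs": {
  "targets": [
    [-1, [-0.7, 0, -0.2], 0],
    [-1, [-0.5, 0, -0.1], 0]
  ]
}}

```text
t: 30.05
tool_pos: [0.5645, -0.0668, 0.0521]
orientation: [-0.174, -3.134, -0.0]
force: [-7.7, 1.0, 1.2]
opening: 0.0004
```

```bash
python3 - <<'E'
from h import *
s,_,_=st();print(s["tool_pos"],s["force"])
s_=cam("scene"); cv2.imwrite("pics/push1.png",s_["color"][:,:,::-1])
a=cv2.imread("pics/rel1.png",0).astype(np.float32);b=cv2.imread("pics/push1.png",0).astype(np.float32)
for nm,(x0,y0,x1,y1) in dict(front=(252,228,266,248),lug=(250,214,262,232),stop=(250,255,276,272)).items():
    w=cv2.createHanningWindow((x1-x0,y1-y0),cv2.CV_32F)
    print(nm,cv2.phaseCorrelate(a[y0:y1,x0:x1],b[y0:y1,x0:x1],w))
crop(s_,240,205,290,280,8,"pics/s20.png")
v=cv2.resize(cv2.imread("pics/rel1.png")[205:280,240:290],None,fx=8,fy=8,interpolation=cv2.INTER_CUBIC)
cv2.imwrite("pics/s20.png",np.hstack([v,cv2.imread("pics/s20.png")]))
E
```

```text
[ 0.56449728 -0.06684885  0.05211346] [-7.72199934  1.0475208   1.18268853]
front ((0.8264029262376313, 0.8462464069023472), 0.9661202987035116)
lug ((0.8491359072163283, 0.04700210799463456), 0.8812835580772824)
stop ((0.7067865658161274, -0.1590234491685827), 1.0079328896086892)
```

View pics/s20.png

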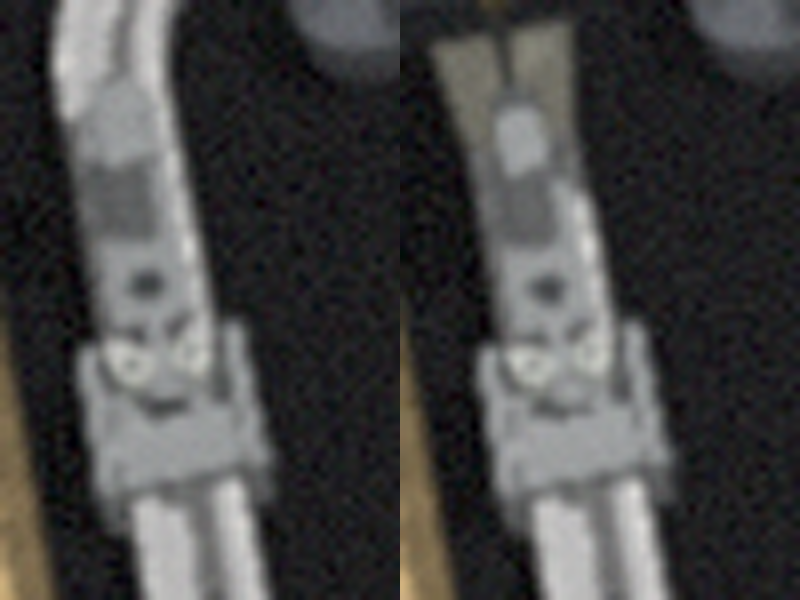

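>>> {"fn": "send_rows", "kwargs": {
  "targets": [
    [-1, [1, 0, 0], 0],
    [-1, [1, 0, 0], 0],
    [-1, [1, 0, 0], 0],
    [-1, [2, 0, 0], 0],
    [-1, [8, 0, 0], 0],
    [-1, [6, 0, 0], 0],
    [-1, [0, 0, -30], 0],
    [-1, [0, 0, -40], 0],
    [-1, [0, 0, -40], 0],
    [-1, [40, 0, 0], 0],
    [-1, [40, 0, 0], 0],
    [-1, [40, 0, 0], 0]
  ]
}}

```text
t: 31.3
tool_pos: [0.4262, -0.0515, 0.163]
orientation: [0.174, 3.136, -0.0]
force: [-1.0, -0.9, 1.1]
opening: 0.0004
```

>>> {"fn": "send_rows", "kwargs": {
  "targets": [
    [-1, [0, 0, 0], 0],
    [-1, [0, 0, 0], 0],
    [-1, [0, 0, 0], 0]
  ]
}}

```text
t: 31.6
tool_pos: [0.4284, -0.0519, 0.1635]
orientation: [0.174, 3.135, -0.001]
force: [0.5, -0.7, 0.3]
opening: 0.0006
```

```bash
python3 - <<'E'
from h import *
s,_,_=st();print(s["tool_pos"],s["force"])
s_=cam("scene");t=cam("top")
a=crop(s_,235,195,295,285,7,"pics/x.png"); b=crop(t,365,115,425,205,7,"pics/y.png")
cv2.imwrite("pics/s21.png",cv2.resize(np.hstack([a,b]),None,fx=.9,fy=.9))
for n in("screw_tub","spanner"): print(n,[d["point"] for d in optics.cut_out("scene",n)][:1])
E
```

```text
[ 0.42842076 -0.05188721  0.16345314] [ 0.54753555 -0.67765323  0.31012362]
screw_tub [[284.5, 205.2]]
spanner [[358.2, 253.5]]
```

View pics/s21.png

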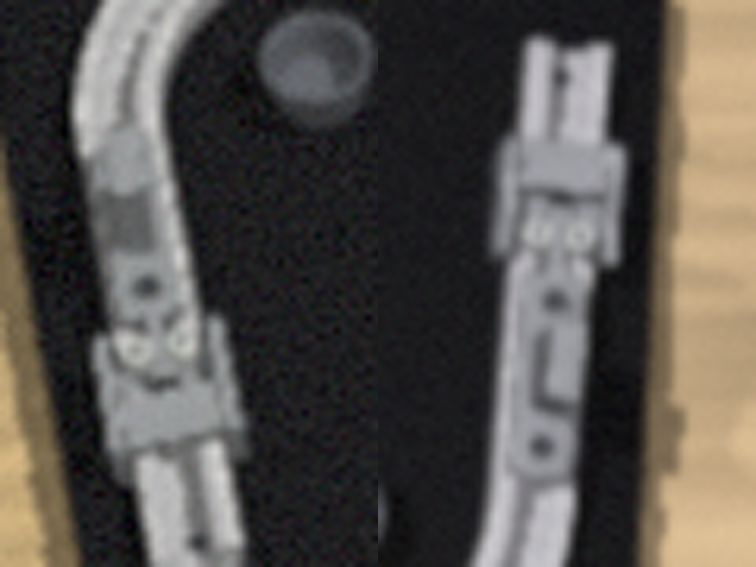

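```bash
python3 - <<'E'
from plant import ticket
print(ticket.close_job())
E
```

```text
the job is handed in; nothing more can be done
None
```

The trolley is in the last straight, and its strike has snapped past the catch rollers. The arm is clear of everything, and I handed the job in at about 32 s of the 72 s allowed.

**What I did:** I picked the grey trolley off the panel, stood it in the pocket and let go. I then pushed it from behind the lug with the shut fingers, so it could find its own way round the bend.

**Forces:** The push stayed at about 1–2 N along the track and round the bend. At the rollers it peaked at 11.6 N forward with 9 N upward, where the lug was rubbing on the fingers. Raising the tool 1 mm cleared that. The force then eased off as the strike snapped through, and I stopped at a firm end at about 7–8 N. Forces were read only at the end of each call and between short pushes, so brief peaks could have been missed. All readings were well under the 25 N limit.

**Last checks:**
- **Strike:** The pictures show it beyond both rollers, with the lug at about (94, 129) mm in the track frame. That is roughly 14 mm past first touch.
- **Second push:** I pushed once more to the same firm end. The finger met the lug at the same place (0.562 m) as before, so the rest position repeats.
- **Bystanders:** The cup and spanner show no real movement. Their detections shifted about 3 pixels, which is within the detector's error.

**Not confirmed:**
- **Buffer pin:** When let go, the trolley springs back about 2 mm from the hard end against the rollers. I took this as its latched rest, but I could not measure how far the pin is pressed in. The evidence is the preload I felt (about 3–4 N).
- **Image-shift check:** The automatic picture comparison was unreliable, because it also reported a shift on the fixed stop. I judged that point by eye.

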